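# Move a row of checked parts to the other rack in reverse order

## Robot

A 6-joint arm with a two-finger parallel gripper is mounted at the origin on the work surface; the furniture and walls round the work are solid. World frame = base frame: x ahead of the robot, y to its left, z up, the work surface at z = 0. Lengths are in m, angles in rad, forces in N, time in s.
With the tool pointing down it reaches from about 0.375 to 0.975 m from the base axis. Payload 3.8 kg.
Tool frame: the origin (TCP) lies midway between the tips of the shut fingers; the grasp point (between the pads) lies 19 mm behind it; z points along the fingers, x is the direction in which the jaws open and shut, and the axes are right-handed (so a half turn about z gives the same grasp; the last joint's range is limited). The gripper opens to 85 mm and grips with 20 to 120 N. Pads are 22 mm wide; open, the fingers measure 114 mm over their backs; the gripper's body (76 mm by 85 mm) begins 54 mm behind the grasp point. The pads swing forward as they close: fully open they stand 13 mm farther back than shut.
Start: joints at [1.093, 0.264, 1.604, -0, 1.274, -0.037], TCP at [0.288, 0.61, 0.192] pointing down, gripper open.
Joint ranges: [-2.63, 2.63], [-0.94, 2.18], [0.31, 2.57], [-1.31, 4.45], [0, 2.66], [-2.55, 2.55]. Speed limits (rad/s): [2.57, 2.57, 3.14, 3.14, 3.14, 3.14].

## Interface

Orientations are given as a unit quaternion [x, y, z, w].
In Python, from workcell import manip, optics, hand_in gives the robot as it stands. The module is installed in compiled form; this text tells all that it offers.
- The arm moves only by the tool send_rows, never from a script. Its arguments are lists of equal length, an entry for each row: "rot": the turn, a rotation vector about the tool's x, y, z in units of 6 degrees (1.0 is 6 degrees), a list of three; "translation": the shift along the tool's x, y, z in units of 40 mm (1.0 is 40 mm), a list of three; "fingers": the closure, from 0 (fully open) to 1 (shut). In form: {"rot": [[wx, wy, wz], ...], "translation": [[dx, dy, dz], ...], "fingers": [fingers, ...]}. A call has 1 to 5 rows; each row is the pose to reach, as a shift and turn from the pose commanded when the call began, along the tool's axes at that moment; what a row does not reach only later rows make up. A row lasts 1/8 s, in which the tool goes at most 62.5 mm and 10.7 degrees, less where a joint would pass 70% of its speed; a pose out of reach is approached as far as the arm can. A call with a gripper value outside its range is refused whole. The fingers move at their own pace and stop on an object; "force" is the grip in N (left out, the last holds). Time passes only in rows, so rows that repeat a pose let the fingers close. It gives the time, the measured TCP pose, the force and the opening at its end, in the units of the state.
- manip.state(): the state, without advancing time (a new reading comes with each control period).
- optics.grab_frame(name): name is "scene" or "top"; returns a dict with "frame" (384x512x3 uint8, blue, green, red), "fovy" (degrees; the focal length in pixels is half the picture's height over the tangent of half this angle, whatever the lens; pixels are square), "cx", "cy" (the principal point, pixels), "world_to_cam" (4x4, takes a point from world to camera coordinates). Camera axes: x right, y down, z forward; pixel columns grow to the right and rows downward; lengths in m; the calibration is good to about 2 mm. A picture is of the moment at which its call begins. There is no depth.
- hand_in(): hands the job in, once; it reports no verdict.
Trained networks look in a picture, given as the dict that the camera call returned (one of the last four; its "shot" number tells which), for a name from the list of things; names that differ only in an ending like _2 or _b are one class to them, and where a whole thing is asked for, a point or a joint stands for the part that bears it (a point fixed in the world has none). Each returns a list of dicts, best first, with "confidence" (0 to 1); they miss things now and then, are a little off and sometimes report something else, mostly with a low value. They report only what shows in the picture. A call takes as long as a camera call. They do not tell look-alikes from the thing itself.
- optics.recognise(thing, picture): "extent" ([left, top, right, bottom] in pixels, round what is visible of it).
- optics.cut_out(thing, picture): "region" (384x512 bool, what is visible of it) and "extent" ([left, top, right, bottom] in pixels, round what is visible of it).
The state is a dict: "clock": time; "qpos": joint angles; "qd": joint speeds; "tau": joint torques, N m; "tool_pos": TCP position; "ee_rot": TCP orientation; "contact_force": force on the tool from outside, world axes, zero at the start; "wrist_torque": the same for the moment, N m; "grip_width": finger opening in m.
Only numpy, scipy, OpenCV 4.12 (cv2) and the standard library are available. Lean on these libraries where they do the work, as an engineer would, in place of code of your own. Each camera call takes 0.05 s, during which the arm holds its last target.

## Task

Move the four parts from the full rack to the empty rack, one in each bay and in reverse order: as seen from the robot, the leftmost part goes into the rightmost bay of the empty rack, the second from the left into the second from the right, and so on. Stand each part the same way up as it is now, in the middle of its bay.

Things in the scene. Friction and masses are not known exactly. Their poses are not given: they have to be found in the camera images.
- tall_bush: tall narrow turned aluminium bush standing flange down, 28 mm high: round flange 48 mm across and 6 mm thick, above it a round body 34 mm across (grasp the body). Any yaw. Origin: centre of its underside, 11 mm above the table at the start; z up. Loose, one of the four parts; its place in the row changes
- flat_bush: wide flat turned aluminium bush lying flange down, 16 mm high: round flange 58 mm across and 7 mm thick, above it a round body 45 mm across, 9 mm high (grasp the body). Any yaw. Origin: centre of its underside, 11 mm above the table at the start; z up. Loose, one of the four parts; its place in the row changes
- vee_block: ground steel vee block with a V groove in its top, 34 mm (its x) by 45 mm (its y), 36 mm high. Grasp across its 34 mm, which lies across the rack to 0.25 rad. Origin: centre of its underside, 11 mm above the table at the start; z up. Loose, one of the four parts; its place in the row changes
- plain_block: plain rectangular steel block standing upright, 30 mm (its x) by 20 mm (its y), 35 mm high. Grasp across its 20 mm, which lies across the rack to 0.25 rad. Origin: centre of its underside, 11 mm above the table at the start; z up. Loose, one of the four parts; its place in the row changes
- pad_tall_bush: black rubber pad 64 by 64 by 3 mm, fixed in the bay of the full rack where the tall bush stands at the start; it tells which bay that was. Origin: centre of its underside, 8 mm above the table
- pad_flat_bush: black rubber pad 64 by 64 by 3 mm, fixed in the bay of the full rack where the flat bush stands at the start; it tells which bay that was. Origin: centre of its underside, 8 mm above the table
- pad_vee_block: black rubber pad 64 by 64 by 3 mm, fixed in the bay of the full rack where the vee block stands at the start; it tells which bay that was. Origin: centre of its underside, 8 mm above the table
- pad_plain_block: black rubber pad 64 by 64 by 3 mm, fixed in the bay of the full rack where the plain block stands at the start; it tells which bay that was. Origin: centre of its underside, 8 mm above the table
- source_rack: rack full at the start: fixed aluminium plate 80 (x) by 316 (y) mm, 8 thick. Bay centres at y = +114, +38, -38, -114 mm, x = 0 in its frame; its y points to the robot's left within 0.22 rad (+114 is leftmost). Black 64 mm rubber pads line the bays, tops 11 mm above the table; ribs between bays reach 13 mm, end stops 15 mm. Origin: centre of underside, on the table
- empty_rack: rack empty at the start: fixed aluminium plate 80 (x) by 316 (y) mm, 8 thick. Bay centres at y = +114, +38, -38, -114 mm, x = 0 in its frame; its y points to the robot's left within 0.22 rad (+114 is leftmost). Black 64 mm rubber pads line the bays, tops 11 mm above the table; ribs between bays reach 13 mm, end stops 15 mm. Origin: centre of underside, on the table
Not all that is in view belongs to the job. What is shaped like the tall_bush but purple or turquoise is not meant.

How it is judged:
At the end, for the whole second after the job is handed in: Each part stands on the pad of the mirrored bay of the empty rack (leftmost to rightmost, and so on), its centre within 13 mm of the bay's centre along and across the rack, its underside within 3 mm of the pad's top, upright to 0.1 rad, released and at rest (((y of pad_tall_bush in the frame of source_rack between 0.094 and 0.134 m and y of tall_bush in the frame of empty_rack between -0.127 and -0.101 m) or (y of pad_tall_bush in the frame of source_rack between 0.018 and 0.058 m and y of tall_bush in the frame of empty_rack between -0.051 and -0.025 m) or (y of pad_tall_bush in the frame of source_rack between -0.058 and -0.018 m and y of tall_bush in the frame of empty_rack between 0.025 and 0.051 m) or (y of pad_tall_bush in the frame of source_rack between -0.134 and -0.094 m and y of tall_bush in the frame of empty_rack between 0.101 and 0.127 m)) and x of tall_bush in the frame of empty_rack between -0.013 and 0.013 m and z of tall_bush in the frame of empty_rack between 0.008 and 0.014 m and angle between each of tall_bush, flat_bush, vee_block, plain_block's own z axis and vertical below 0.1 rad and linear speed of each of tall_bush, flat_bush, vee_block, plain_block below 0.01 m/s and angular speed of each of tall_bush, flat_bush, vee_block, plain_block below 0.1 rad/s and ((y of pad_flat_bush in the frame of source_rack between 0.094 and 0.134 m and y of flat_bush in the frame of empty_rack between -0.127 and -0.101 m) or (y of pad_flat_bush in the frame of source_rack between 0.018 and 0.058 m and y of flat_bush in the frame of empty_rack between -0.051 and -0.025 m) or (y of pad_flat_bush in the frame of source_rack between -0.058 and -0.018 m and y of flat_bush in the frame of empty_rack between 0.025 and 0.051 m) or (y of pad_flat_bush in the frame of source_rack between -0.134 and -0.094 m and y of flat_bush in the frame of empty_rack between 0.101 and 0.127 m)) and x of flat_bush in the frame of empty_rack between -0.013 and 0.013 m and z of flat_bush in the frame of empty_rack between 0.008 and 0.014 m and ((y of pad_vee_block in the frame of source_rack between 0.094 and 0.134 m and y of vee_block in the frame of empty_rack between -0.127 and -0.101 m) or (y of pad_vee_block in the frame of source_rack between 0.018 and 0.058 m and y of vee_block in the frame of empty_rack between -0.051 and -0.025 m) or (y of pad_vee_block in the frame of source_rack between -0.058 and -0.018 m and y of vee_block in the frame of empty_rack between 0.025 and 0.051 m) or (y of pad_vee_block in the frame of source_rack between -0.134 and -0.094 m and y of vee_block in the frame of empty_rack between 0.101 and 0.127 m)) and x of vee_block in the frame of empty_rack between -0.013 and 0.013 m and z of vee_block in the frame of empty_rack between 0.008 and 0.014 m and ((y of pad_plain_block in the frame of source_rack between 0.094 and 0.134 m and y of plain_block in the frame of empty_rack between -0.127 and -0.101 m) or (y of pad_plain_block in the frame of source_rack between 0.018 and 0.058 m and y of plain_block in the frame of empty_rack between -0.051 and -0.025 m) or (y of pad_plain_block in the frame of source_rack between -0.058 and -0.018 m and y of plain_block in the frame of empty_rack between 0.025 and 0.051 m) or (y of pad_plain_block in the frame of source_rack between -0.134 and -0.094 m and y of plain_block in the frame of empty_rack between 0.101 and 0.127 m)) and x of plain_block in the frame of empty_rack between -0.013 and 0.013 m and z of plain_block in the frame of empty_rack between 0.008 and 0.014 m); the robot touches nothing.
It also fails if it takes over 102 s, if anything falls off the work surface, if the arm or the gripper's body presses on something with over 40 N, if the wrist force passes 120 N, or if a joint passes its speed limit or range.

## Working session

There is one attempt and no reset: what is moved stays moved. The work goes in short steps, Python scripts to look and compute and a tool call to move; the robot and the scene stay as the last step left them, time stands still between calls to the robot, and variables do not carry over. Pictures are saved under pics/ and viewed, and the job is handed in when it is done.

Besides the shell and the picture viewer there is one more tool, called after "Request:" as name(argument=value, ...) on one line, values as JSON. send_rows: Moves the arm, as the interface text tells. Its arguments: {"type":"object","properties":{"rot":{"type":"array","items":{"type":"array","items":{"type":"number"}}},"translation":{"type":"array","items":{"type":"array","items":{"type":"number"}}},"fingers":{"type":"array","items":{"type":"number"}},"force":{"type":"number"}},"required":["rot","translation","fingers"]}

```bash
mkdir -p pics; ls
cat > h.py <<'E'
import numpy as np, cv2
from workcell import manip, optics
from scipy.spatial.transform import Rotation as R
def K(f):
    F=f["frame"].shape[0]/2/np.tan(np.radians(f["fovy"])/2); return F,f["cx"],f["cy"]
def ray(f,u,v,z):
    F,cx,cy=K(f); M=np.array(f["world_to_cam"]); Rm=M[:3,:3]; c=-Rm.T@M[:3,3]
    d=Rm.T@np.array([(u-cx)/F,(v-cy)/F,1]); return c+d*(z-c[2])/d[2]
def proj(f,p):
    F,cx,cy=K(f); M=np.array(f["world_to_cam"]); q=M[:3,:3]@np.array(p)+M[:3,3]; return np.array([cx+F*q[0]/q[2],cy+F*q[1]/q[2]])
E
python3 - <<'E'
from h import *
print(manip.state())
for n in("scene","top"):
    f=optics.grab_frame(n); cv2.imwrite(f"pics/{n}0.png",f["frame"]); print(n,K(f),f["fovy"],np.round(f["world_to_cam"],3).tolist(),[k for k in f])
    for t in ["tall_bush","flat_bush","vee_block","plain_block","source_rack","empty_rack"]:
        print(t,[(np.round(d["extent"]).tolist(),round(d["confidence"],2)) for d in optics.recognise(t,f)])
E
```

```text
pics
{'clock': 0.0, 'qpos': array([ 1.09309293e+00,  2.64761920e-01,  1.60537639e+00,  1.51756090e-05,
        1.27367822e+00, -3.68564341e-02]), 'qd': array([ 0.00141229, -0.00050492, -0.00042721, -0.0025141 , -0.00082823,
        0.00030616]), 'tau': array([-3.59966807e-04, -5.15117812e+01, -3.67305386e+01, -4.81179086e-05,
        1.30140755e-02, -1.56828509e-05]), 'tool_pos': array([0.28762297, 0.6097567 , 0.19085491]), 'ee_rot': array([ 8.44602827e-01,  5.35392219e-01, -9.64096393e-04,  5.54049278e-04]), 'contact_force': array([-0.28602133, -0.36063697,  0.54881434]), 'wrist_torque': array([ 0.02746078,  0.02075109, -0.00082007]), 'grip_width': 0.08534692500072634}
scene (np.float64(486.05176812056624), 261.0929759855819, 188.53123411529293) 43.10998778168859 [[0.804, -0.595, -0.012, -0.424], [-0.295, -0.381, -0.876, 0.184], [0.516, 0.708, -0.481, 1.064], [0.0, 0.0, 0.0, 1.0]] ['frame', 'fovy', 'cx', 'cy', 'world_to_cam', 'shot']
tall_bush [([232.0, 166.0, 247.0, 179.0], 0.74), ([185.0, 168.0, 197.0, 180.0], 0.68), ([159.0, 154.0, 174.0, 167.0], 0.62), ([215.0, 159.0, 226.0, 167
[... 346 characters left out ...]
208.0, 379.0, 278.0], 0.7)]
top (np.float64(368.113482554261), 253.05893872189023, 192.51726725134137) 55.09113467864 [[-0.147, -0.989, 0.003, 0.055], [-0.969, 0.143, -0.199, 0.503], [0.197, -0.032, -0.98, 0.942], [0.0, 0.0, 0.0, 1.0]] ['frame', 'fovy', 'cx', 'cy', 'world_to_cam', 'shot']
tall_bush [([220.0, 148.0, 234.0, 171.0], 0.71), ([115.0, 240.0, 134.0, 261.0], 0.71), ([161.0, 190.0, 180.0, 209.0], 0.57), ([185.0, 242.0, 203.0, 261.0], 0.54)]
flat_bush [([133.0, 196.0, 152.0, 215.0], 0.51)]
vee_block [([103.0, 201.0, 126.0, 216.0], 0.68)]
plain_block [([186.0, 182.0, 202.0, 195.0], 0.7)]
source_rack [([98.0, 176.0, 214.0, 227.0], 0.89)]
empty_rack [([276.0, 159.0, 390.0, 200.0], 0.63)]
```

Run:
```python
import cv2
for n in("scene0","top0"):
    i=cv2.imread(f"pics/{n}.png"); cv2.imwrite(f"pics/{n}b.png",cv2.resize(i,(800,600),interpolation=cv2.INTER_CUBIC))
i=cv2.imread("pics/top0.png")[140:270,90:250]; cv2.imwrite("pics/tc.png",cv2.resize(i,None,fx=4.6,fy=4.6,interpolation=cv2.INTER_CUBIC))
```

```text
(no output)
```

View pics/scene0b.png

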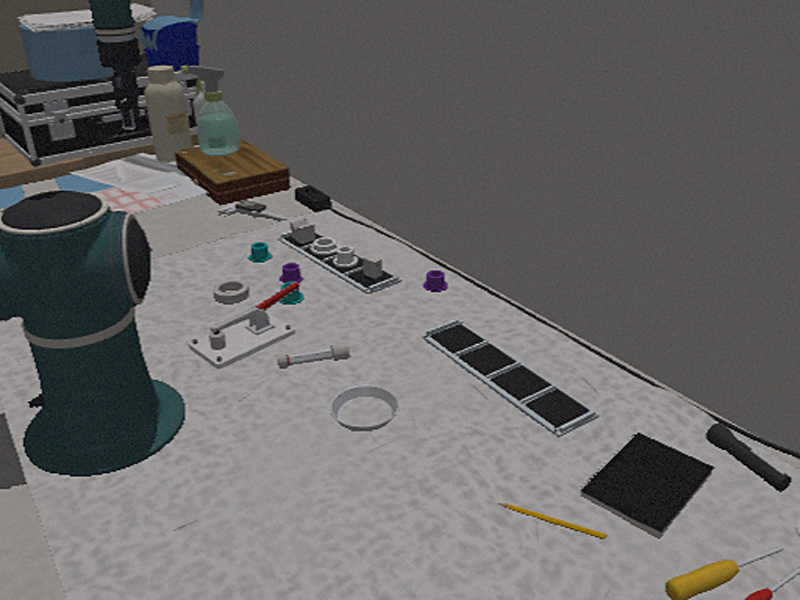

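View pics/top0b.png

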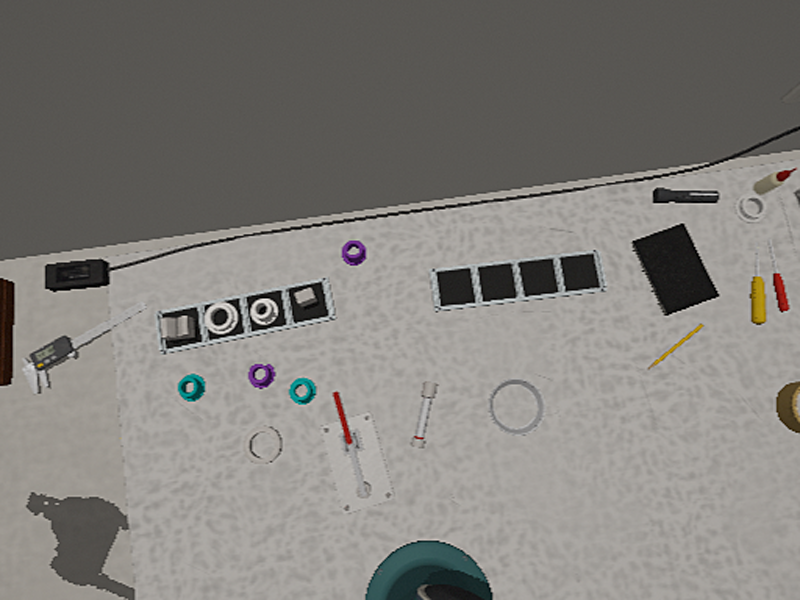

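View pics/tc.png

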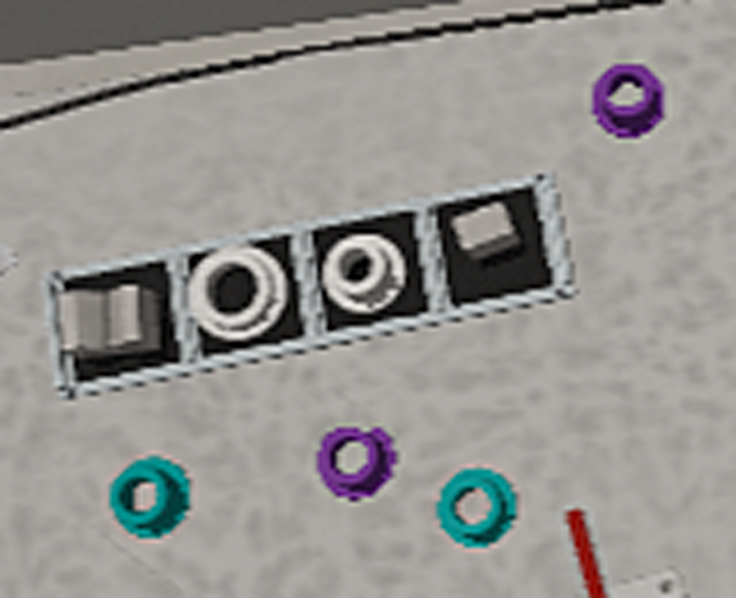

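The top view shows, left to right: vee block, flat bush, tall bush and plain block (full-resolution u≈115, 142, 170 and 194). The empty rack spans u≈276–390. The purple and turquoise bushes are distractors. Next I'll measure poses.

```bash
cat > meas.py <<'E'
from h import *
from scipy.optimize import least_squares
f=optics.grab_frame("top"); g=f["frame"]
M=np.array(f["world_to_cam"]); print("cam",-M[:3,:3].T@M[:3,3])
# empty rack pads
gray=cv2.cvtColor(g,cv2.COLOR_BGR2GRAY)
def pads(x0,y0,x1,y1):
    m=np.zeros_like(gray); m[y0:y1,x0:x1]=(gray[y0:y1,x0:x1]<75)*255
    n,l,s,c=cv2.connectedComponentsWithStats(m)
    for i in range(1,n):
        if s[i,4]>100: print("pad",s[i].tolist(),np.round(c[i],1),np.round(ray(f,*c[i],0.011),4))
pads(270,155,395,205)
def fit(name,side):
    r=optics.cut_out(name,f)[0]; m=r["region"].astype(np.uint8)
    cs,_=cv2.findContours(m,cv2.RETR_EXTERNAL,cv2.CHAIN_APPROX_NONE); c=max(cs,key=cv2.contourArea)[:,0,:].astype(float)
    w=np.array([ray(f,u,v,0.008)[:2] for u,v in c])
    q=cv2.minAreaRect(w.astype(np.float32)); print(name,round(r["confidence"],2),q)
for n in ("empty_rack","source_rack"): fit(n,0)
zs=dict(tall_bush=.039,flat_bush=.027,vee_block=.047,plain_block=.046)
for n,z in zs.items():
    for r in optics.cut_out(n,f):
        m=r["region"].astype(np.uint8); ys,xs=np.nonzero(m); print(n,round(r["confidence"],2),r["extent"],np.round([xs.mean(),ys.mean()],1),np.round(ray(f,xs.mean(),ys.mean(),(z+.011)/2),4), g[ys,xs].mean(0).round())
E
python3 meas.py
```

```text
cam [0.30980775 0.01270938 1.02309717]
pad [358, 163, 26, 24, 471] [370.5 174. ] [ 0.5174 -0.3582  0.011 ]
pad [332, 166, 25, 24, 473] [344.2 177.1] [ 0.5195 -0.2825  0.011 ]
pad [306, 169, 25, 24, 479] [317.8 180.3] [ 0.5211 -0.2068  0.011 ]
pad [280, 172, 24, 24, 479] [291.3 183.4] [ 0.5231 -0.1312  0.011 ]
empty_rack 0.78 ((0.5204647779464722, -0.24674907326698303), (0.3184601664543152, 0.08128788322210312), 88.72615051269531)
source_rack 0.77 ((0.5289716124534607, 0.24861393868923187), (0.08607544749975204, 0.31867262721061707), 3.650158166885376)
tall_bush 0.7 [218.4, 152.1, 235.8, 170.2] [226.8 161.5] [0.6091 0.0399 0.025 ] [111.  50.  92.]
tall_bush 0.61 [112.9, 239.7, 134.7, 256.8] [122.7 247.4] [0.4128 0.3478 0.025 ] [110. 112.  24.]
tall_bush 0.58 [166.9, 192.3, 178.4, 207.7] [169.7 199.5] [0.5244 0.21   0.025 ] [152. 156. 159.]
tall_bush 0.57 [156.3, 231.3, 176.1, 249.3] [167.8 239.4] [0.4162 0.226  0.025 ] [124.  76. 111.]
tall_bush 0.51 [187.8, 180.0, 210.9, 205.8] [197.2 194.1] [0.5285 0.1333 0.025 ] [44. 45. 45.]
tall_bush 0.5 [181.5, 240.1, 201.8, 259.7] [193.6 249.8] [0.3786 0.1606 0.025 ] [127. 129.  37.]
flat_bush 0.69 [129.5, 193.6, 153.6, 213.3] [142.  203.2] [0.5264 0.288  0.019 ] [155. 159. 161.]
flat_bush 0.36 [101.0, 176.0, 212.3, 226.7] [159.5 201.4] [0.5244 0.2395 0.019 ] [151. 151. 148.]
vee_block 0.82 [103.5, 204.0, 129.1, 219.2] [114.  209.4] [0.5183 0.3621 0.029 ] [109. 113. 117.]
vee_block 0.34 [185.7, 180.3, 207.5, 203.8] [197.8 193.7] [0.5284 0.1311 0.029 ] [37. 38. 39.]
vee_block 0.17 [158.4, 184.9, 185.8, 215.5] [170.9 197.8] [0.5277 0.2053 0.029 ] [40. 41. 42.]
```

```bash
cat > fit.py <<'E'
from h import *
fs=[optics.grab_frame("top") for _ in range(6)]; f=fs[0]
g=np.mean([a["frame"].astype(float) for a in fs],0).astype(np.uint8)
x0,y0,x1,y1=90,170,225,235; S=6
c=cv2.resize(g[y0:y1,x0:x1],None,fx=S,fy=S,interpolation=cv2.INTER_CUBIC)
np.save("crop.npy",c); import pickle; pickle.dump({k:f[k] for k in f if k!="shot"},open("f.pkl","wb"))
cv2.imwrite("pics/crop1.png",c)
cv2.imwrite("pics/crop1g.png",cv2.convertScaleAbs(c,alpha=2.5)[:, :])
E
python3 fit.py
```

```text
(no output)
```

View pics/crop1g.png

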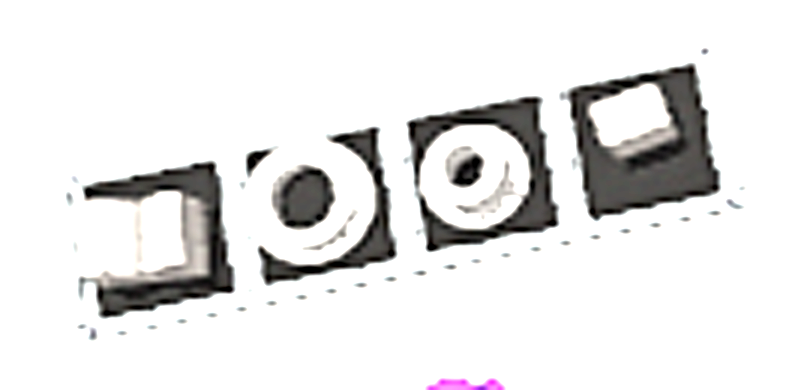

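View pics/crop1.png

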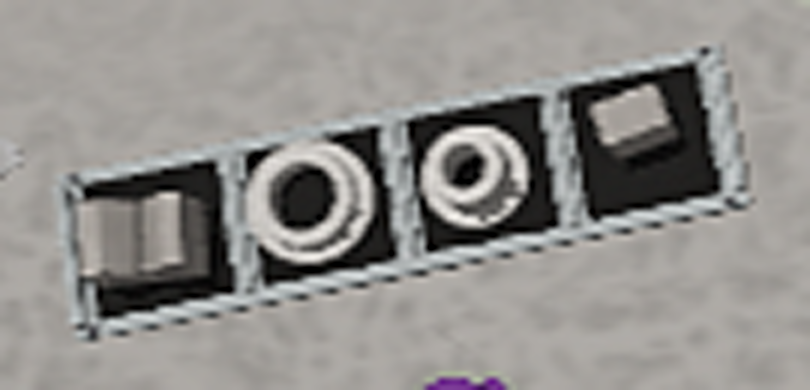

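```bash
cat > fit2.py <<'E'
from h import *
import pickle
from scipy.optimize import minimize, differential_evolution
f=pickle.load(open("f.pkl","rb")); c=np.load("crop.npy"); S=6;X0,Y0=90,170
gray=cv2.cvtColor(c,cv2.COLOR_BGR2GRAY)
def pc(P):
    return np.array([((u-X0+.5)*S-.5,(v-Y0+.5)*S-.5) for u,v in (proj(f,p) for p in P)])
def inv(X,Y,z): return ray(f,(X+.5)/S-.5+X0,(Y+.5)/S-.5+Y0,z)
th=np.linspace(0,2*np.pi,48,endpoint=False)
def circ(x,y,r,z): return [(x+r*np.cos(t),y+r*np.sin(t),z) for t in th]
def box(x,y,a,lx,ly,z0,z1):
    ca,sa=np.cos(a),np.sin(a)
    return [(x+ca*i*lx/2-sa*j*ly/2,y+sa*i*lx/2+ca*j*ly/2,z) for i,j in((1,1),(1,-1),(-1,-1),(-1,1)) for z in(z0,z1)]
def sil(name,p):
    m=np.zeros(gray.shape,np.uint8)
    H={"tall_bush":lambda:[circ(p[0],p[1],.024,.011)+circ(p[0],p[1],.024,.017),circ(p[0],p[1],.017,.017)+circ(p[0],p[1],.017,.039)],
       "flat_bush":lambda:[circ(p[0],p[1],.029,.011)+circ(p[0],p[1],.029,.018),circ(p[0],p[1],.0225,.018)+circ(p[0],p[1],.0225,.027)],
       "vee_block":lambda:[box(p[0],p[1],p[2],.034,.045,.011,.047)],
       "plain_block":lambda:[box(p[0],p[1],p[2],.030,.020,.011,.046)]}[name]()
    for h in H: cv2.fillConvexPoly(m,cv2.convexHull(pc(h).astype(np.float32)).round().astype(np.int32),1)
    return m
# corner picks
def face(C,z):
    W=np.array([inv(X,Y,z)[:2] for X,Y in C]); q=W.mean(0)
    e=[np.linalg.norm(W[i]-W[(i+1)%4])*1e3 for i in range(4)]
    d=(W[0]-W[1])+(W[3]-W[2]); print("face",q.round(4),np.round(e,1),"long dir yaw(from world y)",np.arctan2(-d[0],d[1]).round(3)); return q,np.arctan2(-d[0],d[1])
v,va=face([(78,203),(180,192),(185,268),(82,278)],.047)
p,pa=face([(590,105),(658,83),(672,123),(606,148)],.046)
out=c.copy()
for name,g0 in (("tall_bush",inv(474,178,.015)[:2]),("flat_bush",inv(312,203,.016)[:2]),("vee_block",[*v,va]),("plain_block",[*p,pa+np.pi/2])):
    m0=sil(name,g0); roi=cv2.dilate(m0,np.ones((25,25)))
    T=70 if "bush" in name else 52
    b=(gray>T).astype(np.uint8)
    cs,_=cv2.findContours(b*roi,cv2.RETR_EXTERNAL,cv2.CHAIN_APPROX_NONE); b=cv2.drawContours(np.zeros_like(b),cs,-1,1,-1)
    inner=cv2.dilate(m0,np.ones((15,15)))
    # ignore bright rib zone: only weight
    rib=((gray>95)&(c[:,:,0].astype(int)>c[:,:,2]+6)).astype(np.uint8); rib=cv2.dilate(cv2.morphologyEx(rib,cv2.MORPH_OPEN,np.ones((3,3))),np.ones((7,7)))
    w=roi&(1-rib)
    cost=lambda q: float((((sil(name,q)!=b)&(w>0)).sum()))
    r=minimize(cost,g0,method="Nelder-Mead",options=dict(initial_simplex=np.array([g0]+[np.array(g0)+np.eye(len(g0))[i]*(.006 if i<2 else .12) for i in range(len(g0))]),xatol=1e-5))
    print(name,np.round(g0,4),np.round(r.x,4),cost(g0),r.fun,int(b.sum()))
    cs,_=cv2.findContours(sil(name,r.x),cv2.RETR_EXTERNAL,cv2.CHAIN_APPROX_NONE); cv2.drawContours(out,cs,-1,(0,0,255),1)
    cs,_=cv2.findContours(sil(name,g0),cv2.RETR_EXTERNAL,cv2.CHAIN_APPROX_NONE); cv2.drawContours(out,cs,-1,(0,255,0),1)
cv2.imwrite("pics/fit2.png",out)
E
python3 fit2.py
```

```text
face [0.5173 0.3624] [45.5 34.7 45.7 34.1] long dir yaw(from world y) -0.043
face [0.5396 0.1353] [32.1 19.8 31.6 21.4] long dir yaw(from world y) 0.201
tall_bush [0.5277 0.2149] [0.5288 0.2151] 1211.0 859.0 9672
flat_bush [0.5267 0.2899] [0.5282 0.2918] 2400.0 1416.0 15512
vee_block [ 0.5173  0.3624 -0.0425] [ 0.5191  0.3648 -0.0234] 2114.0 1055.0 12171
plain_block [0.5396 0.1353 1.7722] [0.5411 0.1373 1.7779] 913.0 358.0 4579
```

View pics/fit2.png

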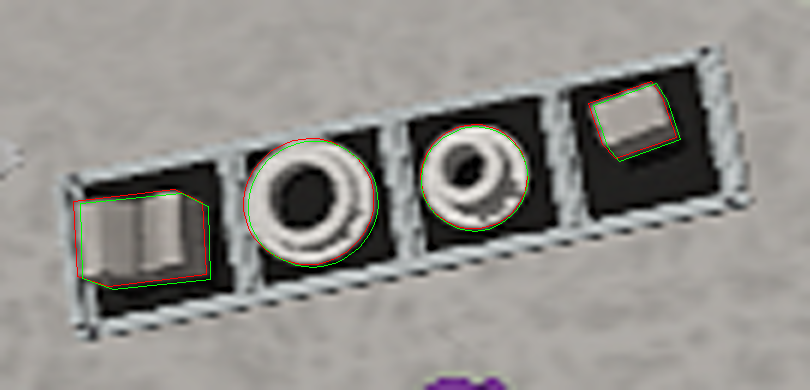

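The silhouette fits match the known sizes, and pad spacing comes out at 75.7 mm against 76 mm. Next is a small helper that converts targets into move units.

```bash
cat > go.py <<'E'
import sys
from h import *
s=manip.state(); p=s["tool_pos"]; Rt=R.from_quat(s["ee_rot"])
def to(x,y,z,yawdeg,rt=Rt,p=p):
    # yaw of tool x axis in world, tool down
    a=np.radians(yawdeg); X=np.array([np.cos(a),np.sin(a),0]); Z=np.array([0,0,-1.]); T=np.column_stack([X,np.cross(Z,X),Z])
    d=rt.inv().apply(np.array([x,y,z])-p); rv=np.degrees((rt.inv()*R.from_matrix(T)).as_rotvec())
    print("trans",np.round(d/.04,2),"rot",np.round(rv/6,2),"rows",round(max(np.linalg.norm(d)/.0625,np.linalg.norm(rv)/10.7),1))
m=Rt.as_matrix(); print("t",round(s["clock"],2),"pos",p.round(4),"yaw",np.degrees(np.arctan2(m[1,0],m[0,0])).round(2),"tz",m[:,2].round(3),"F",s["contact_force"].round(1),"w",round(s["grip_width"],4),"q6",s["qpos"].round(2))
a=list(map(float,sys.argv[1:]))
for i in range(0,len(a),4): to(*a[i:i+4])
E
python3 go.py .518 .363 .12 -2.2
```

```text
t 1.35 pos [0.288  0.6105 0.1922] yaw 64.74 tz [-0. -0. -1.] F [ 0.3 -0.4  0. ] w 0.0854 q6 [ 1.09  0.26  1.6  -0.    1.27 -0.04]
trans [-3.14  7.84  1.8 ] rot [ 0.    0.   11.16] rows 6.3
```

Request:
send_rows(rot=[[0,0,1.7],[0,0,3.4],[0,0,5.1],[0,0,6.8],[0,0,8.5]], translation=[[-0.5,1.2,0.2],[-1,2.4,0.4],[-1.5,3.6,0.6],[-2,4.8,0.8],[-2.5,6,1]], fingers=[0,0,0,0,0])

```text
clock: 1.98
tool_pos: [0.4635, 0.4164, 0.1522]
ee_rot: [0.993, 0.117, 0.0, -0.0]
contact_force: [0.1, 0.5, -0.4]
grip_width: 0.0853
```

```bash
python3 go.py .518 .363 .09 -2.2
```

```text
t 1.98 pos [0.4635 0.4164 0.1522] yaw 13.41 tz [ 0.  0. -1.] F [ 0.1  0.5 -0.4] w 0.0853 q6 [0.69 0.19 1.76 0.   1.18 0.46]
trans [1.02 1.62 1.55] rot [-0.  -0.   2.6] rows 1.6
```

Request:
send_rows(rot=[[0,0,1.3],[0,0,2.6],[0,0,2.6],[0,0,2.6]], translation=[[0.5,0.8,0.8],[1.02,1.62,1.55],[1.02,1.62,1.55],[1.02,1.62,1.55]], fingers=[0,0,0,0])

```text
clock: 2.48
tool_pos: [0.5175, 0.3648, 0.0906]
ee_rot: [1.0, -0.016, -0.0, -0.0]
contact_force: [0.8, 0.7, -0.6]
grip_width: 0.0855
```

```bash
python3 go.py .518 .363 .02 -2.2
python3 - <<'E'
from h import *
for n in("scene","top"):
    f=optics.grab_frame(n); g=f["frame"]
    i=g[110:200,140:270] if n=="scene" else g[150:250,80:230]
    cv2.imwrite(f"pics/{n}2.png",cv2.resize(i,None,fx=5,fy=5,interpolation=cv2.INTER_CUBIC))
E
```

```text
t 2.48 pos [0.5175 0.3648 0.0906] yaw -1.83 tz [ 0.     0.001 -1.   ] F [ 0.8  0.7 -0.6] w 0.0855 q6 [0.57 0.26 1.8  0.   1.08 0.61]
trans [0.01 0.04 1.76] rot [-0.01  0.    0.06] rows 1.1
```

View pics/scene2.png

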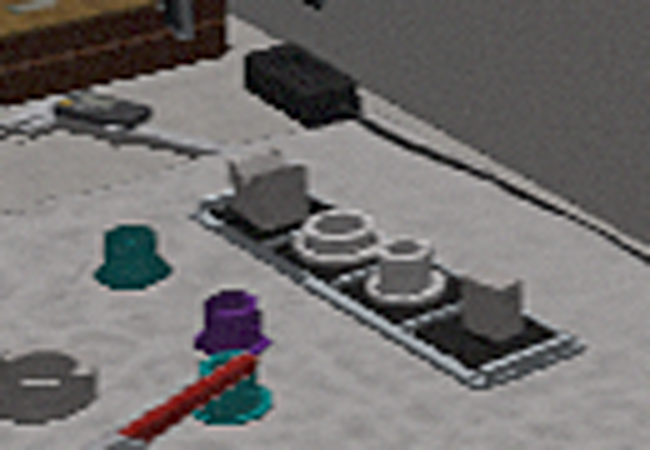

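View pics/top2.png

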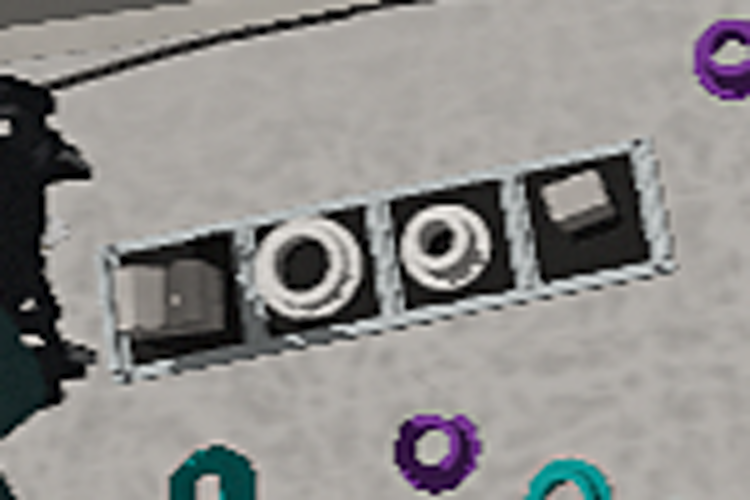

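Run:
```python
from h import *
s=manip.state(); print(s["tool_pos"])
for n in("scene","top"):
    f=optics.grab_frame(n); p=s["tool_pos"]; print(n,proj(f,p),proj(f,p+[0.05,0,.013]),proj(f,p+[-.05,0,.013]),proj(f,[.518,.363,.047]))
    if n=="top": print(ray(f,95.5,202,.103)); i=f["frame"][140:260,0:200]
    else: i=f["frame"][40:200,100:270]
    cv2.imwrite(f"pics/{n}3.png",cv2.resize(i,None,fx=3.7,fy=3.7,interpolation=cv2.INTER_CUBIC))
```

```text
[0.51761306 0.36581166 0.09163037]
scene [190.00725434 129.26525794] [203.32325711 121.88874804] [175.54533178 129.0883601 ] [191.68964932 142.44885384]
top [103.59627869 206.12119724] [100.27643978 186.15357102] [102.87832683 224.81797475] [111.21607232 208.54706757]
[0.52866071 0.38106711 0.103     ]
```

View pics/scene3.png

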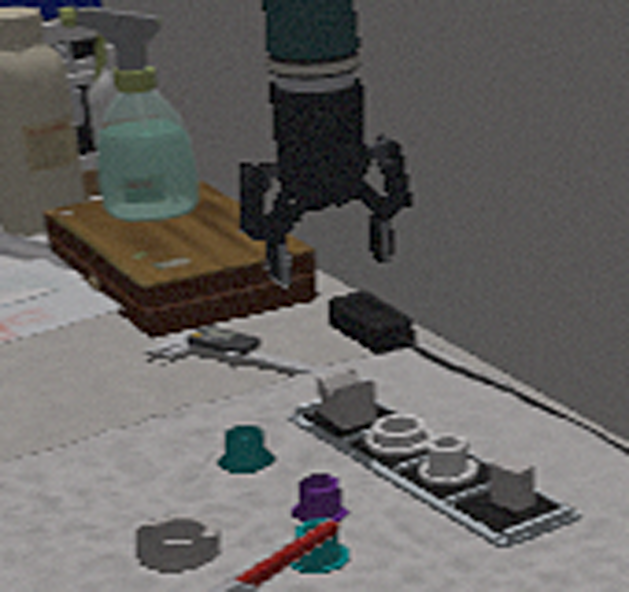

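View pics/top3.png

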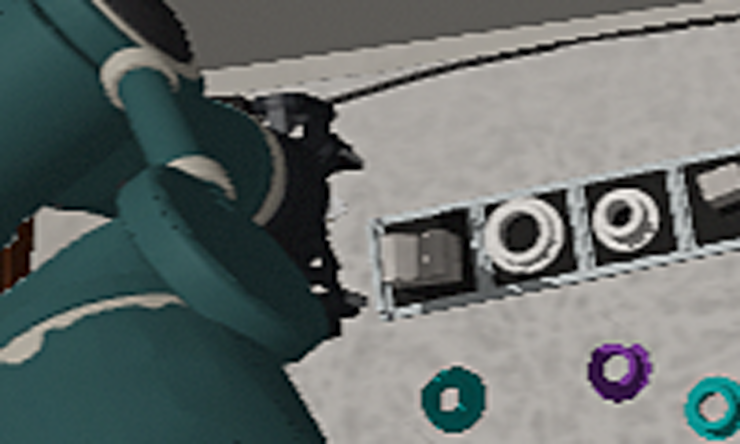

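The fingertips appear at about (177,117) and (203,110) in the scene view. That is roughly 12 px higher than the reported TCP implies, or about 40 mm too high. The top view agrees. Before descending I'll shut the fingers in the air to check this.

Request:
send_rows(rot=[[0,0,0],[0,0,0],[0,0,0],[0,0,0],[0,0,0]], translation=[[0,0,0],[0,0,0],[0,0,0],[0,0,0],[0,0,0]], fingers=[1,1,1,1,1], force=40)

```text
clock: 3.3
tool_pos: [0.5174, 0.3643, 0.0901]
ee_rot: [1.0, -0.016, -0.0, 0.0]
contact_force: [-0.1, 0.3, 0.2]
grip_width: 0.0
```

```bash
python3 go.py
python3 - <<'E'
from h import *
s=manip.state(); print(s["tool_pos"])
for n in("scene","top"):
    f=optics.grab_frame(n); p=s["tool_pos"]; print(n,proj(f,p),proj(f,p+[0,0,.04]))
    g=f["frame"].copy()
    i=g[140:260,0:200] if n=="top" else g[80:160,140:250]
    cv2.imwrite(f"pics/{n}4.png",cv2.resize(i,None,fx=4 if n=="top" else 7,fy=4 if n=="top" else 7,interpolation=cv2.INTER_CUBIC))
E
```

```text
t 3.3 pos [0.5174 0.3643 0.0901] yaw -1.86 tz [-0. -0. -1.] F [-0.1  0.3  0.2] w 0.0 q6 [0.57 0.27 1.8  0.   1.08 0.61]
[0.51743926 0.36431212 0.09013967]
scene [190.22957105 129.85500278] [189.17672306 117.95222018]
top [104.41659143 206.19786682] [ 98.02504072 203.54496699]
```

View pics/scene4.png

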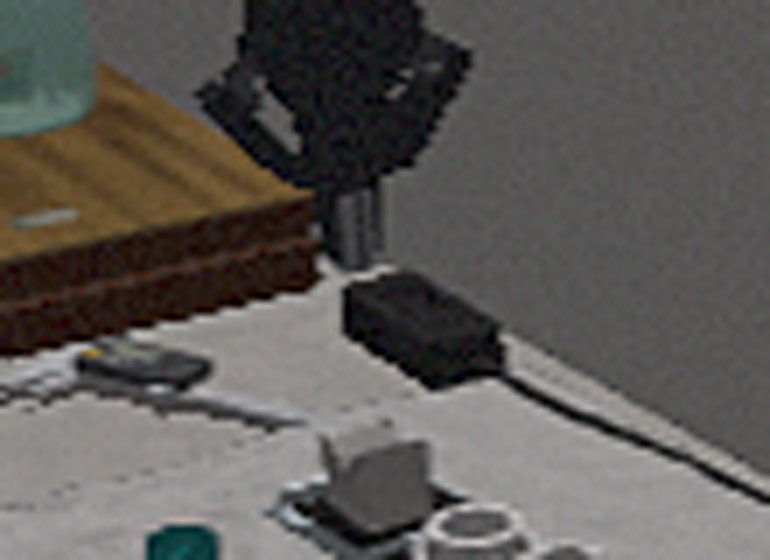

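View pics/top4.png

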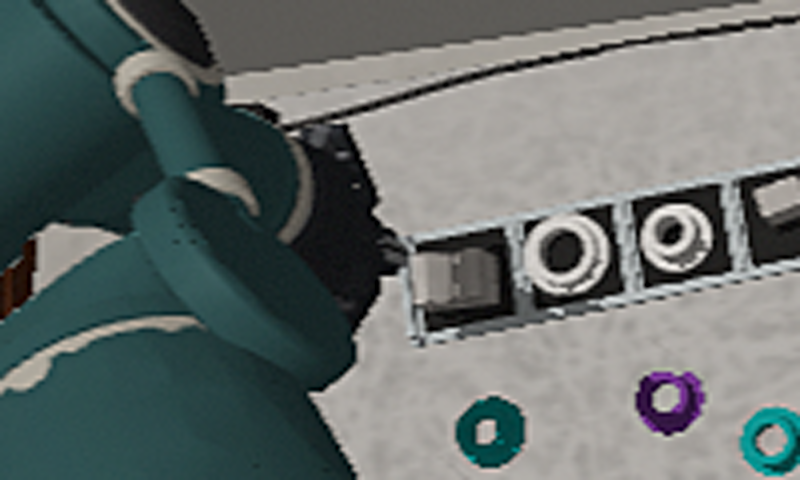

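Shut, the tips are at (190.7,118.5) in the scene and about (98,204) in the top view. Both put them about 40 mm above the reported TCP. I'll reopen, descend to a height that is safe under either reading, and look again.

Request:
send_rows(rot=[[0,0,0],[0,0,0],[0,0,0],[0,0,0],[0,0,0]], translation=[[0,0,0],[0,0,0],[0,0,0.2],[0,0,1],[0,0,1.75]], fingers=[0,0,0,0,0])

```text
clock: 4.03
tool_pos: [0.5174, 0.3644, 0.0192]
ee_rot: [1.0, -0.016, 0.0, -0.0]
contact_force: [0.3, -0.6, 0.0]
grip_width: 0.0857
```

```bash
cat > look.py <<'E'
import sys
from h import *
n,x0,y0,x1,y1,k,o=sys.argv[1:8]; x0,y0,x1,y1,k=map(int,(x0,y0,x1,y1,k))
f=optics.grab_frame(n); cv2.imwrite(f"pics/{o}.png",cv2.resize(f["frame"][y0:y1,x0:x1],None,fx=k,fy=k,interpolation=cv2.INTER_CUBIC))
p=manip.state()["tool_pos"]; print("tcp px",proj(f,p),"+40",proj(f,p+[0,0,.04]),"crop scale",k)
E
python3 go.py; python3 look.py scene 140 80 250 190 5 s5;python3 look.py top 40 140 200 250 4 t5
```

```text
t 4.03 pos [0.5174 0.3644 0.0192] yaw -1.86 tz [ 0.  0. -1.] F [ 0.3 -0.6  0. ] w 0.0857 q6 [ 0.57  0.34  1.85 -0.    0.95  0.61]
tcp px [191.59527768 152.11417735] +40 [190.58184679 140.74119791] crop scale 5
tcp px [115.94995658 211.77185732] +40 [110.49560319 209.53952072] crop scale 4
```

View pics/s5.png

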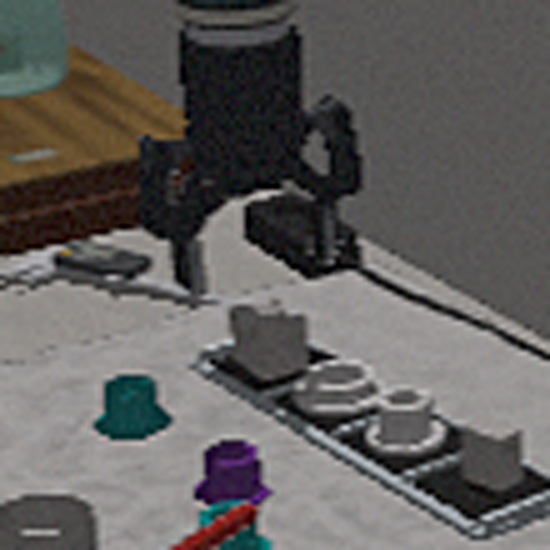

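View pics/t5.png

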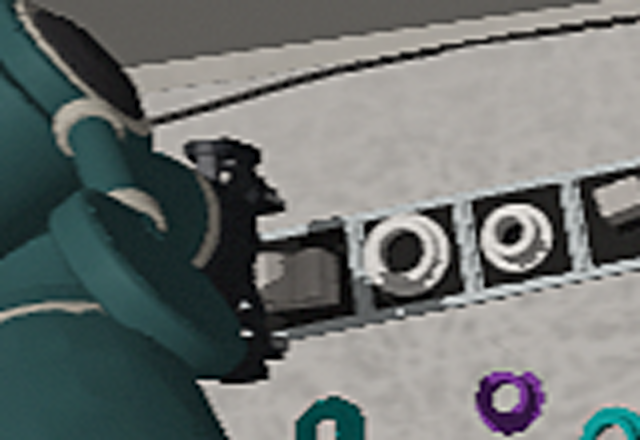

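The view is consistent: tips at about (179,138) and (205,133), so z ≈ 0.07 with the reported TCP at 0.019. I'll descend further in small steps, watching the force.

Request:
send_rows(rot=[[0,0,0],[0,0,0],[0,0,0]], translation=[[0,0,0.3],[0,0,0.6],[0,0,0.6]], fingers=[0,0,0])

```text
clock: 4.5
tool_pos: [0.5169, 0.364, -0.0046]
ee_rot: [1.0, -0.016, -0.001, 0.0]
contact_force: [0.6, -0.3, 0.7]
grip_width: 0.0853
```

```bash
python3 go.py; python3 look.py scene 140 80 250 190 5 s6
```

```text
t 4.5 pos [ 0.5169  0.364  -0.0046] yaw -1.86 tz [-0.001 -0.001 -1.   ] F [ 0.6 -0.3  0.7] w 0.0853 q6 [0.57 0.37 1.86 0.   0.91 0.61]
tcp px [192.56765999 156.72888044] +40 [191.57375094 145.49782466] crop scale 5
```

View pics/s6.png

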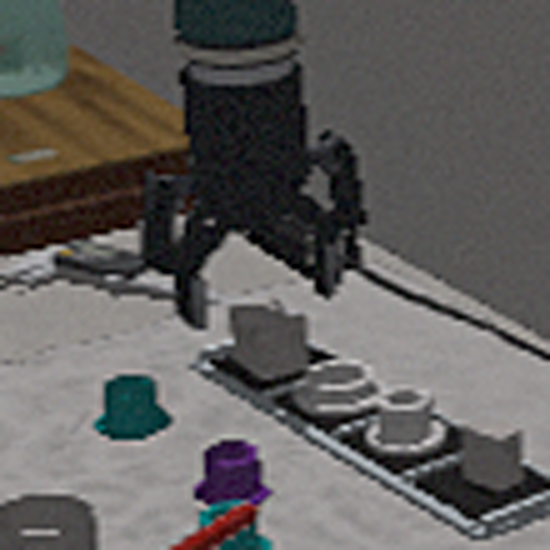

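Request:
send_rows(rot=[[0,0,0],[0,0,0],[0,0,0]], translation=[[0,0,0.15],[0,0,0.3],[0,0,0.4]], fingers=[0,0,0])

```text
clock: 4.92
tool_pos: [0.5172, 0.3643, -0.0203]
ee_rot: [1.0, -0.016, -0.0, 0.0]
contact_force: [-0.6, -1.0, -0.6]
grip_width: 0.0854
```

```bash
python3 go.py; python3 look.py scene 140 80 250 190 5 s7; python3 look.py top 40 140 200 250 4 t7
```

```text
t 4.92 pos [ 0.5172  0.3643 -0.0203] yaw -1.86 tz [-0. -0. -1.] F [-0.6 -1.  -0.6] w 0.0854 q6 [0.57 0.39 1.87 0.   0.89 0.61]
tcp px [192.91323722 161.46191464] +40 [191.92838289 150.34327153] crop scale 5
tcp px [119.74169438 212.69228349] +40 [114.62708939 210.57456407] crop scale 4
```

View pics/s7.png

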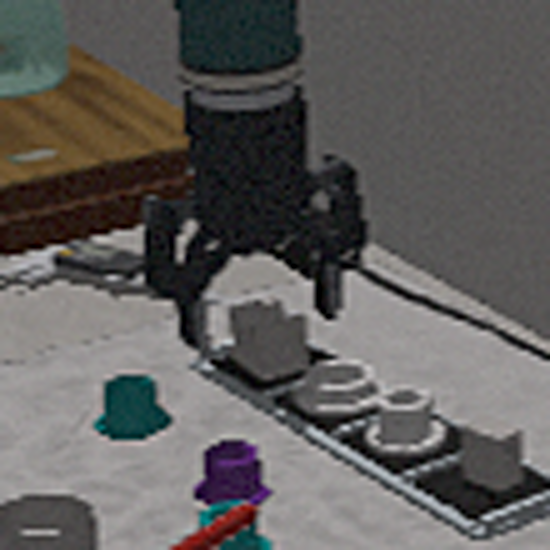

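View pics/t7.png

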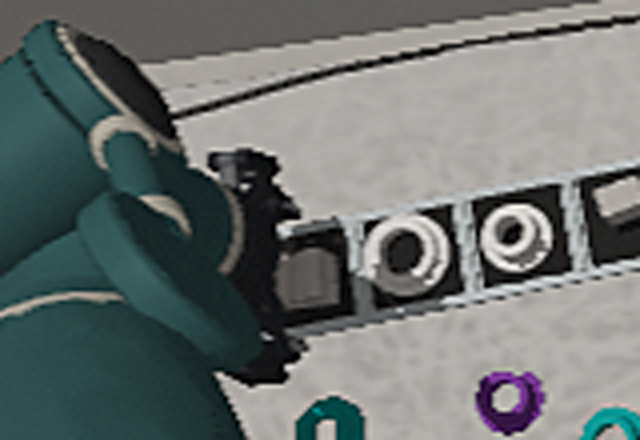

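No contact at a reported z of −0.020, so the ~40 mm offset is real and I'll allow for it. Closing on the vee block now.

Request:
send_rows(rot=[[0,0,0],[0,0,0],[0,0,0],[0,0,0],[0,0,0]], translation=[[0,0,0],[0,0,0],[0,0,0],[0,0,0],[0,0,0]], fingers=[1,1,1,1,1], force=60)

```text
clock: 5.65
tool_pos: [0.5183, 0.3648, -0.0191]
ee_rot: [1.0, -0.016, 0.001, -0.0]
contact_force: [1.8, 0.1, 3.4]
grip_width: 0.0327
```

Request:
send_rows(rot=[[0,0,0],[0,0,0],[0,0,0],[0,0,0]], translation=[[0,0,-0.3],[0,0,-1],[0,0,-1.8],[0,0,-1.8]], fingers=[1,1,1,1])

```text
clock: 6.15
tool_pos: [0.5192, 0.3657, 0.0551]
ee_rot: [1.0, -0.016, 0.002, -0.002]
contact_force: [-0.3, 0.0, -2.8]
grip_width: 0.0335
```

```bash
python3 go.py .5174 -.358 .055 -1.4; python3 look.py scene 140 60 250 170 5 s8
```

```text
t 6.15 pos [0.5192 0.3657 0.0551] yaw -1.85 tz [ 0.004  0.003 -1.   ] F [-0.3  0.  -2.8] w 0.0335 q6 [0.57 0.3  1.82 0.   1.01 0.61]
trans [ 0.54 18.08 -0.05] rot [-0.03 -0.04 -0.08] rows 11.6
tcp px [191.21870139 140.57519822] +40 [190.19070744 128.94763696] crop scale 5
```

View pics/s8.png

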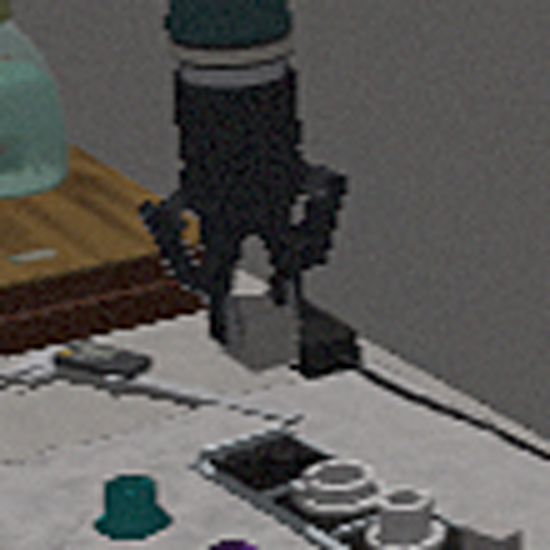

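The vee block is held (33.5 mm) and its bay is empty. Transporting it to the rightmost bay.

Request:
send_rows(rot=[[0,0,0],[0,0,0],[0,0,0],[0,0,0],[0,0,0]], translation=[[0,0.8,-0.2],[0,2.2,-0.2],[0,3.6,-0.2],[0,5,-0.2],[0,6.4,-0.2]], fingers=[1,1,1,1,1])

```text
clock: 6.82
tool_pos: [0.5067, 0.1066, 0.0578]
ee_rot: [1.0, -0.016, -0.002, 0.0]
contact_force: [0.5, 0.3, -3.8]
grip_width: 0.0333
```

Request:
send_rows(rot=[[0,0,0],[0,0,0],[0,0,0],[0,0,0],[0,0,0]], translation=[[0,1.4,0],[0,2.8,0],[0,4.2,0],[0,5.6,0],[0,7,0]], fingers=[1,1,1,1,1])

```text
clock: 7.45
tool_pos: [0.4978, -0.1723, 0.0579]
ee_rot: [1.0, -0.016, -0.002, -0.001]
contact_force: [1.4, 0.9, -3.2]
grip_width: 0.0328
```

```bash
python3 go.py .5174 -.357 .055 -1.4
```

```text
t 7.45 pos [ 0.4978 -0.1723  0.0579] yaw -1.87 tz [-0.004  0.002 -1.   ] F [ 1.4  0.9 -3.2] w 0.0328 q6 [-0.38  0.11  2.05  0.    0.99 -0.35]
trans [0.64 4.6  0.06] rot [-0.01  0.03 -0.08] rows 3.0
```

Request:
send_rows(rot=[[0,0,0],[0,0,0],[0,0,-0.08],[0,0,-0.08],[0,0,-0.08]], translation=[[0.15,1.2,0],[0.3,2.4,0],[0.45,3.5,0],[0.64,4.55,0],[0.64,4.55,0]], fingers=[1,1,1,1,1])

```text
clock: 8.07
tool_pos: [0.5186, -0.3563, 0.0579]
ee_rot: [1.0, -0.014, -0.001, -0.0]
contact_force: [0.1, 1.7, -2.8]
grip_width: 0.0329
```

```bash
python3 go.py .5174 -.357 -.010 -1.4 .5174 -.357 -.018 -1.4; python3 look.py top 270 130 400 230 5 t9;python3 look.py scene 240 130 400 280 4 s9
```

```text
t 8.07 pos [ 0.5186 -0.3563  0.0579] yaw -1.55 tz [-0.002  0.001 -1.   ] F [ 0.1  1.7 -2.8] w 0.0329 q6 [-0.64  0.29  1.83 -0.    1.02 -0.61]
trans [-0.03  0.02  1.7 ] rot [-0.01  0.02 -0.03] rows 1.1
trans [-0.03  0.02  1.9 ] rot [-0.01  0.02 -0.03] rows 1.2
tcp px [374.46435495 169.70406266] +40 [379.46949012 165.71302564] crop scale 5
tcp px [354.26129462 241.44671772] +40 [355.76124086 225.95747567] crop scale 4
```

View pics/t9.png

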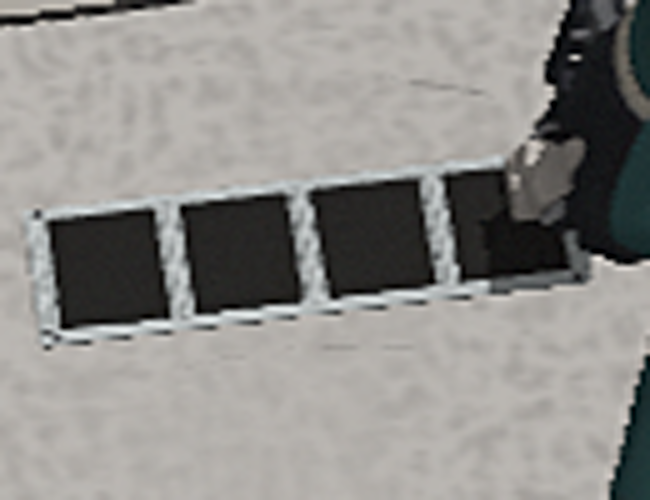

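View pics/s9.png

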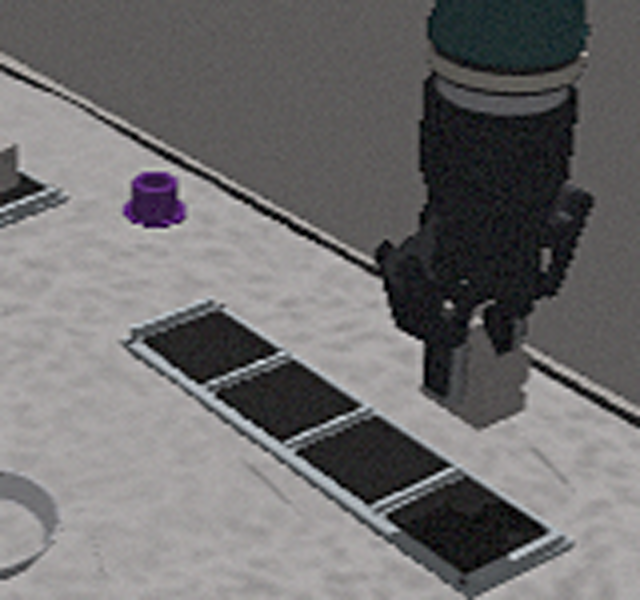

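Request:
send_rows(rot=[[0,0,0],[0,0,0],[0,0,0],[0,0,0],[0,0,0]], translation=[[0,0,0.8],[0,0,1.5],[0,0,1.75],[0,0,1.86],[0,0,1.9]], fingers=[1,1,1,1,1])

```text
clock: 8.8
tool_pos: [0.5204, -0.3541, -0.0151]
ee_rot: [1.0, -0.012, 0.0, 0.0]
contact_force: [0.2, -0.1, -3.5]
grip_width: 0.0331
```

```bash
python3 go.py .5174 -.357 -.0195 -1.4
```

```text
t 8.8 pos [ 0.5204 -0.3541 -0.0151] yaw -1.35 tz [ 0.001 -0.001 -1.   ] F [ 0.2 -0.1 -3.5] w 0.0331 q6 [-0.64  0.38  1.87  0.    0.89 -0.61]
trans [-0.07  0.07  0.11] rot [ 0.01 -0.01  0.01] rows 0.1
```

Request:
send_rows(rot=[[0,0,0],[0,0,0],[0,0,0],[0,0,0]], translation=[[-0.07,0.07,0.04],[-0.07,0.07,0.08],[-0.07,0.07,0.1],[-0.07,0.07,0.1]], fingers=[1,1,1,1])

```text
clock: 9.3
tool_pos: [0.5171, -0.3572, -0.0191]
ee_rot: [1.0, -0.012, 0.0, 0.0]
contact_force: [-1.6, 0.1, 0.0]
grip_width: 0.0329
```

```bash
python3 go.py .5174 -.357 -.0195 -1.4; python3 look.py scene 240 130 400 280 4 s10
```

```text
t 9.3 pos [ 0.5171 -0.3572 -0.0191] yaw -1.38 tz [ 0.    -0.001 -1.   ] F [-1.6  0.1  0. ] w 0.0329 q6 [-0.64  0.38  1.88 -0.    0.88 -0.62]
trans [ 0.01 -0.01  0.01] rot [ 0.01 -0.    0.  ] rows 0.0
tcp px [352.64259022 270.74665707] +40 [354.06624696 256.27214794] crop scale 4
```

View pics/s10.png

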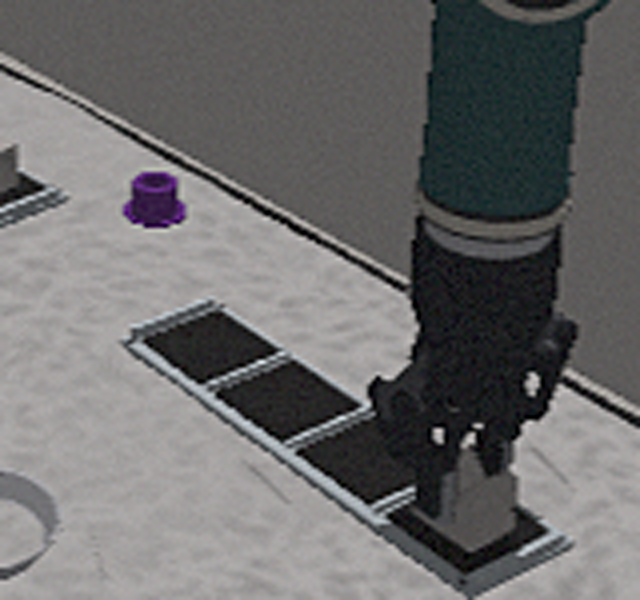

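The weight has transferred to the pad (Fz −3.5 → 0). Releasing and lifting.

Request:
send_rows(rot=[[0,0,0],[0,0,0],[0,0,0],[0,0,0],[0,0,0]], translation=[[0,0,0],[0,0,0],[0,0,0],[0,0,-0.3],[0,0,-1.5]], fingers=[0,0,0,0,0])

```text
clock: 9.98
tool_pos: [0.5142, -0.3547, 0.0378]
ee_rot: [1.0, -0.012, -0.003, -0.002]
contact_force: [0.5, -0.6, -0.1]
grip_width: 0.0856
```

```bash
python3 go.py .5275 .291 .065 3.6
```

```text
t 9.97 pos [ 0.5142 -0.3547  0.0378] yaw -1.37 tz [-0.006  0.005 -1.   ] F [ 0.5 -0.6 -0.1] w 0.0856 q6 [-0.64  0.31  1.85  0.    0.99 -0.62]
trans [ -0.06 -16.15  -0.61] rot [-0.04  0.06 -0.83] rows 10.3
```

Request:
send_rows(rot=[[0,0,0],[0,0,0],[0,0,-0.2],[0,0,-0.4],[0,0,-0.4]], translation=[[0,-0.6,-0.6],[0,-2.1,-0.6],[0,-3.6,-0.6],[0,-5.1,-0.6],[0,-6.6,-0.6]], fingers=[0,0,0,0,0])

```text
clock: 10.6
tool_pos: [0.5237, -0.0912, 0.0655]
ee_rot: [1.0, 0.009, 0.001, 0.0]
contact_force: [1.7, 1.0, -1.2]
grip_width: 0.0854
```

Request:
send_rows(rot=[[0,0,-0.1],[0,0,-0.2],[0,0,-0.3],[0,0,-0.4],[0,0,-0.4]], translation=[[0,-1.5,0],[0,-3,0],[0,-4.5,0],[0,-6,0],[0,-7.5,0]], fingers=[0,0,0,0,0])

```text
clock: 11.22
tool_pos: [0.5182, 0.2093, 0.0655]
ee_rot: [1.0, 0.03, 0.001, -0.0]
contact_force: [1.1, 0.2, -0.1]
grip_width: 0.0854
```

```bash
python3 go.py .5275 .291 .05 3.6; python3 look.py top 270 130 400 230 5 t11;python3 look.py scene 240 130 400 280 4 s11
```

```text
t 11.22 pos [0.5182 0.2093 0.0655] yaw 3.44 tz [ 0.002  0.001 -1.   ] F [ 1.1  0.2 -0.1] w 0.0854 q6 [ 0.34  0.16  1.98 -0.    1.    0.28]
trans [ 0.35 -2.03  0.39] rot [-0.   -0.02 -0.03] rows 1.3
tcp px [164.12961524 199.3039556 ] +40 [160.44216951 196.44281898] crop scale 5
tcp px [216.10054853 152.40874524] +40 [215.32577032 140.01838383] crop scale 4
```

View pics/t11.png

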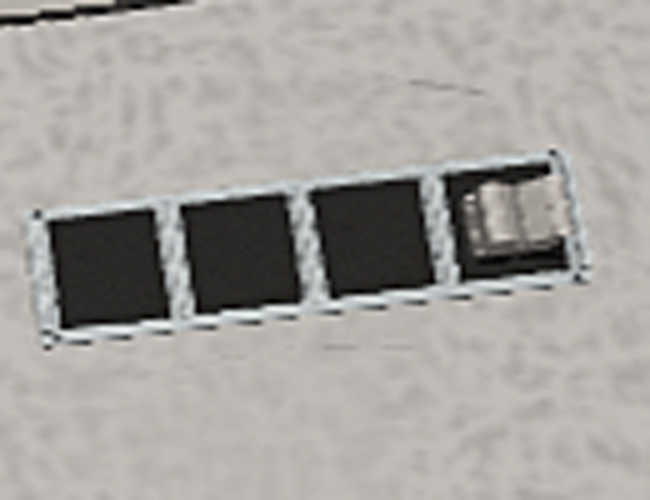

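View pics/s11.png

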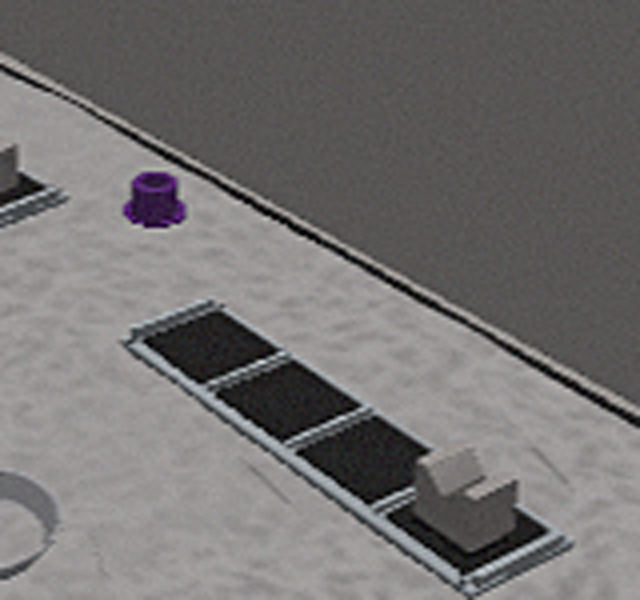

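The vee block stands in the rightmost bay, with its top face near (374,172). Next is the flat bush. I'll go above it first and verify that the gripper height is calibrated.

Request:
send_rows(rot=[[0,0,0],[0,0,0],[0,0,0],[0,0,0]], translation=[[0.15,-1,0],[0.35,-2.03,0.4],[0.35,-2.03,0.8],[0.35,-2.03,0.8]], fingers=[0,0,0,0])

```text
clock: 11.82
tool_pos: [0.5253, 0.2874, 0.0305]
ee_rot: [1.0, 0.03, -0.002, 0.001]
contact_force: [-0.6, -0.3, 1.0]
grip_width: 0.0854
```

```bash
python3 -c "
from h import *
f=optics.grab_frame('top'); p=ray(f,374.4,172.2,.047); print('vee',p)
o=np.array([.5203,-.2447]); d=p[:2]-o; t=-.025; print('rack frame',np.cos(t)*d[0]+np.sin(t)*d[1],-np.sin(t)*d[0]+np.cos(t)*d[1])
"; python3 go.py .5275 .291 -.02 3.6; python3 look.py scene 140 80 250 190 5 s12;python3 look.py top 40 140 200 250 4 t12
```

```text
vee [ 0.51346813 -0.35654157  0.047     ]
rack frame -0.004033983996435558 -0.1119773960656372
t 11.88 pos [0.526  0.2874 0.0314] yaw 3.4 tz [-0.002 -0.002 -1.   ] F [-1.1  0.9  0.8] w 0.0852 q6 [ 0.46  0.27  1.91 -0.    0.96  0.4 ]
trans [ 0.05 -0.09  1.29] rot [ 0.01  0.02 -0.03] rows 0.8
tcp px [206.38505532 153.69534696] +40 [205.52377776 141.92628241] crop scale 5
tcp px [140.56224485 202.09121766] +40 [136.04066303 199.4385446 ] crop scale 4
```

View pics/s12.png

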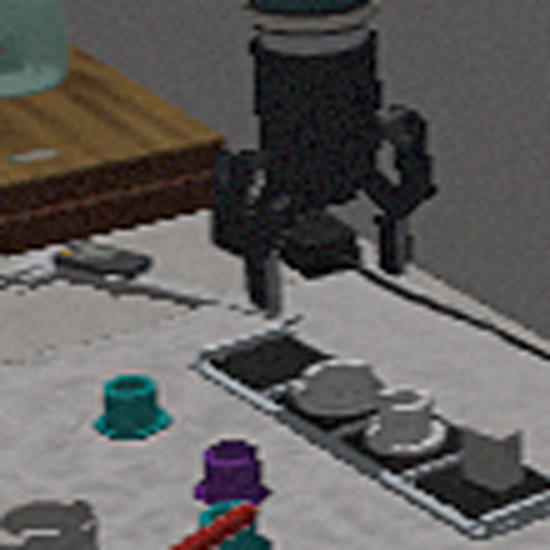

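View pics/t12.png

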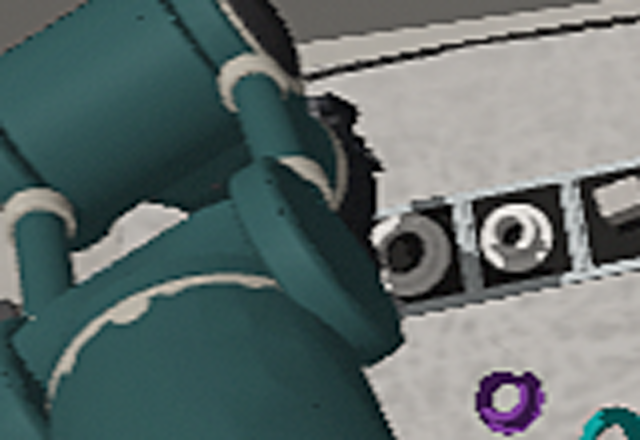

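Request:
send_rows(rot=[[0,0,0],[0,0,0],[0,0,0],[0,0,0]], translation=[[0.05,-0.09,0.6],[0.05,-0.09,1.15],[0.05,-0.09,1.31],[0.05,-0.09,1.31]], fingers=[0,0,0,0])

```text
clock: 12.48
tool_pos: [0.5289, 0.2921, -0.0199]
ee_rot: [1.0, 0.03, -0.0, 0.0]
contact_force: [-0.4, 0.3, 0.3]
grip_width: 0.0854
```

```bash
python3 go.py .5275 .291 -.0215 3.6; python3 look.py scene 160 110 240 190 7 s13
```

```text
t 12.47 pos [ 0.5289  0.2921 -0.0199] yaw 3.38 tz [-0. -0. -1.] F [-0.4  0.3  0.3] w 0.0854 q6 [ 0.46  0.34  1.93 -0.    0.87  0.4 ]
trans [-0.04  0.03  0.04] rot [ 0.    0.   -0.04] rows 0.0
tcp px [207.39586413 167.60312522] +40 [206.56395671 156.23659093] crop scale 7
```

View pics/s13.png

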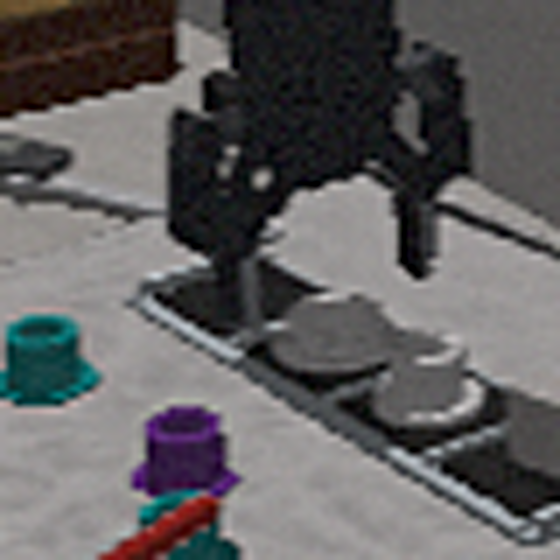

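Request:
send_rows(rot=[[0,0,0],[0,0,0],[0,0,0],[0,0,0],[0,0,0]], translation=[[-0.02,0.02,0],[-0.02,0.02,0],[-0.02,0.02,0],[-0.02,0.02,0],[-0.02,0.02,0]], fingers=[1,1,1,1,1], force=50)

```text
clock: 13.15
tool_pos: [0.5287, 0.2922, -0.0189]
ee_rot: [1.0, 0.03, 0.001, -0.0]
contact_force: [-2.2, -0.5, 4.7]
grip_width: 0.0412
```

```bash
python3 go.py .5275 .291 -.0215 3.6; python3 look.py scene 160 110 240 190 7 s14
```

```text
t 13.15 pos [ 0.5287  0.2922 -0.0189] yaw 3.43 tz [ 0.001  0.    -1.   ] F [-2.2 -0.5  4.7] w 0.0412 q6 [ 0.46  0.34  1.93 -0.    0.87  0.4 ]
trans [-0.03  0.03  0.07] rot [-0.   -0.01 -0.03] rows 0.0
tcp px [207.23361191 167.58397698] +40 [206.39916896 156.21039319] crop scale 7
```

View pics/s14.png

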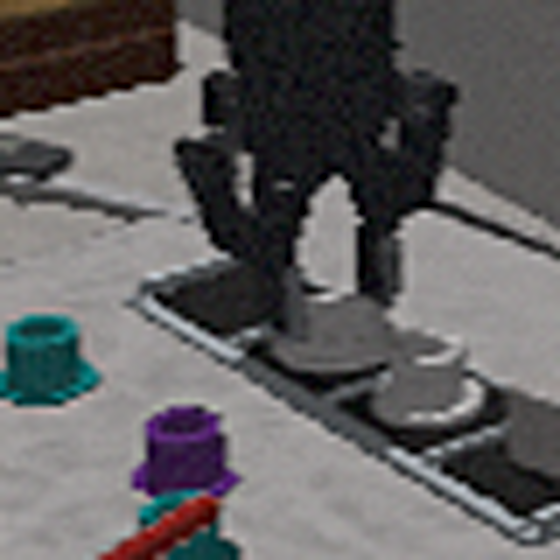

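Request:
send_rows(rot=[[0,0,0],[0,0,0],[0,0,0],[0,0,0],[0,0,0]], translation=[[0,0,0],[0,0,-0.1],[0,0,-0.25],[0,0,-0.5],[0,0,-0.5]], fingers=[1,1,1,1,1])

```text
clock: 13.82
tool_pos: [0.5292, 0.2924, 0.0012]
ee_rot: [1.0, 0.03, 0.001, -0.001]
contact_force: [0.3, -0.3, -1.1]
grip_width: 0.0414
```

```bash
python3 go.py .5275 .291 -.0215 3.6; python3 look.py scene 160 110 240 190 7 s15
```

```text
t 13.82 pos [0.5292 0.2924 0.0012] yaw 3.43 tz [ 0.002  0.001 -1.   ] F [ 0.3 -0.3 -1.1] w 0.0414 q6 [ 0.46  0.31  1.92 -0.    0.9   0.4 ]
trans [-0.04  0.03  0.57] rot [-0.01 -0.02 -0.03] rows 0.4
tcp px [206.84098875 162.06791008] +40 [205.99647582 150.55499232] crop scale 7
```

View pics/s15.png

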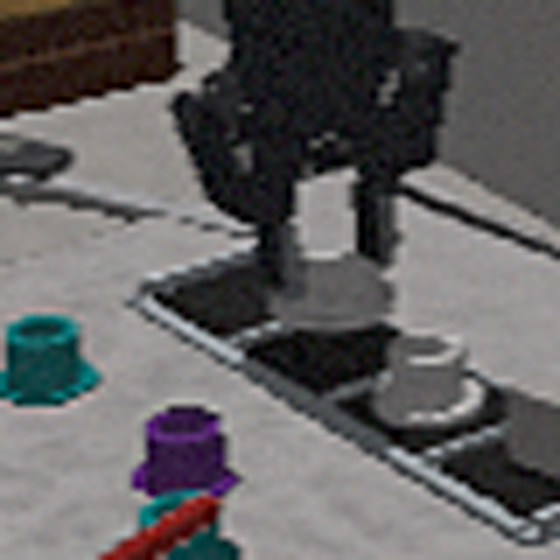

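The flat bush is lifted level. Transporting.

Request:
send_rows(rot=[[0,0,0],[0,0,0],[0,0,0],[0,0,0],[0,0,0]], translation=[[0,0,-0.7],[0,0.3,-1.3],[-0.1,1.6,-1.3],[-0.2,3,-1.3],[-0.3,4.4,-1.3]], fingers=[1,1,1,1,1])

```text
clock: 14.5
tool_pos: [0.5263, 0.114, 0.0518]
ee_rot: [1.0, 0.03, 0.0, 0.0]
contact_force: [0.5, -1.1, -0.6]
grip_width: 0.0414
```

```bash
python3 go.py .5195 -.2815 .045 0
```

```text
t 14.5 pos [0.5263 0.114  0.0518] yaw 3.47 tz [ 0. -0. -1.] F [ 0.5 -1.1 -0.6] w 0.0414 q6 [ 0.17  0.14  2.03 -0.    0.97  0.11]
trans [-0.77  9.86  0.17] rot [ 0.   -0.    0.58] rows 6.3
```

Request:
send_rows(rot=[[0,0,0.1],[0,0,0.2],[0,0,0.3],[0,0,0.4],[0,0,0.5]], translation=[[-0.1,1.4,0],[-0.2,2.8,0],[-0.35,4.2,0],[-0.5,5.6,0],[-0.6,7,0]], fingers=[1,1,1,1,1])

```text
clock: 15.12
tool_pos: [0.5188, -0.1673, 0.0517]
ee_rot: [1.0, 0.003, -0.0, -0.0]
contact_force: [0.1, 0.6, 0.3]
grip_width: 0.0413
```

```bash
python3 go.py .5195 -.2815 .045 0
```

```text
t 15.12 pos [ 0.5188 -0.1673  0.0517] yaw 0.4 tz [-0.  0. -1.] F [0.1 0.6 0.3] w 0.0413 q6 [-0.36  0.15  2.02  0.    0.97 -0.36]
trans [-0.    2.86  0.17] rot [-0.    0.    0.07] rows 1.8
```

Request:
send_rows(rot=[[0,0,0],[0,0,0],[0,0,0],[0,0,0],[0,0,0]], translation=[[0,1.2,0],[0,2.3,0],[0,2.8,0.6],[0,2.8,1.2],[0,2.8,1.2]], fingers=[1,1,1,1,1])

```text
clock: 15.75
tool_pos: [0.5175, -0.2764, 0.0011]
ee_rot: [1.0, 0.003, -0.003, -0.002]
contact_force: [-0.6, 1.2, -0.6]
grip_width: 0.0411
```

```bash
python3 go.py .5195 -.2815 -.015 0; python3 look.py scene 260 160 360 260 6 s16
```

```text
t 15.75 pos [ 0.5175 -0.2764  0.0011] yaw 0.38 tz [-0.005  0.003 -1.   ] F [-0.6  1.2 -0.6] w 0.0411 q6 [-0.53  0.29  1.95  0.    0.9  -0.54]
trans [0.05 0.13 0.4 ] rot [-0.03  0.05  0.06] rows 0.3
tcp px [328.83673548 245.80035129] +40 [329.7888689  231.51003093] crop scale 6
```

View pics/s16.png

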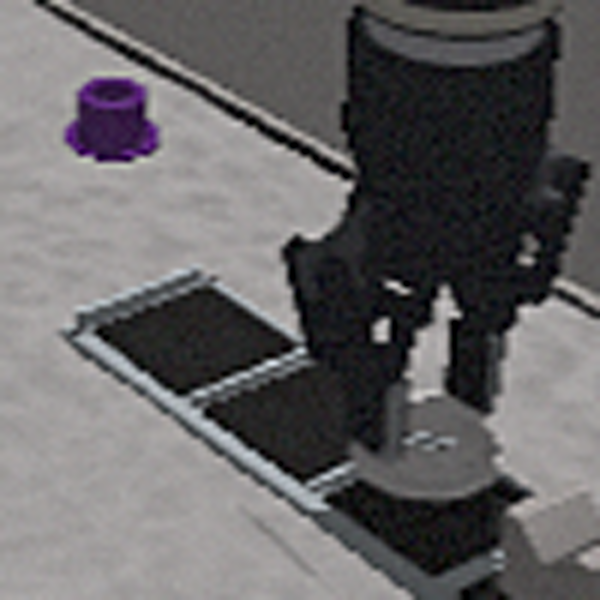

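Request:
send_rows(rot=[[0,0,0],[0,0,0],[0,0,0],[0,0,0],[0,0,0]], translation=[[0.02,0.08,0.1],[0.02,0.08,0.25],[0.02,0.08,0.38],[0.02,0.08,0.45],[0.02,0.08,0.45]], fingers=[1,1,1,1,1])

```text
clock: 16.42
tool_pos: [0.5207, -0.2804, -0.0146]
ee_rot: [1.0, 0.004, -0.0, -0.0]
contact_force: [0.3, 0.2, -0.4]
grip_width: 0.0412
```

```bash
python3 go.py .5195 -.2815 -.0195 0
```

```text
t 16.43 pos [ 0.5207 -0.2804 -0.0146] yaw 0.43 tz [-0.001  0.    -1.   ] F [ 0.3  0.2 -0.4] w 0.0412 q6 [-0.54  0.32  1.96 -0.    0.87 -0.54]
trans [-0.03  0.03  0.12] rot [-0.    0.01  0.07] rows 0.1
```

Request:
send_rows(rot=[[0,0,0],[0,0,0],[0,0,0],[0,0,0]], translation=[[-0.02,0.03,0.05],[-0.02,0.03,0.09],[-0.02,0.03,0.11],[-0.02,0.03,0.11]], fingers=[1,1,1,1])

```text
clock: 16.92
tool_pos: [0.5202, -0.2819, -0.0186]
ee_rot: [1.0, 0.004, -0.0, -0.0]
contact_force: [-0.1, -0.1, -0.6]
grip_width: 0.0414
```

```bash
python3 go.py .5195 -.2815 -.0195 0;  python3 look.py scene 260 160 360 260 6 s17
```

```text
t 16.93 pos [ 0.5202 -0.2819 -0.0186] yaw 0.42 tz [-0.  0. -1.] F [-0.1 -0.1 -0.6] w 0.0414 q6 [-0.54  0.32  1.96 -0.    0.86 -0.55]
trans [-0.02 -0.01  0.02] rot [-0.    0.    0.07] rows 0.0
tcp px [330.25216467 254.00678885] +40 [331.22235185 239.95067981] crop scale 6
```

View pics/s17.png

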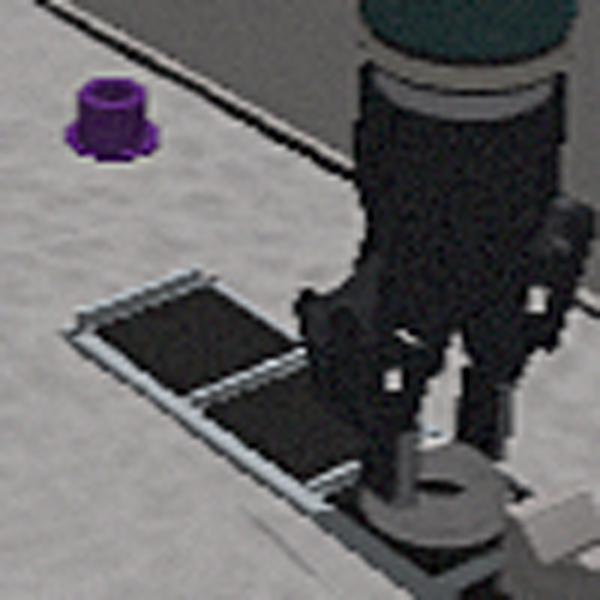

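Request:
send_rows(rot=[[0,0,0],[0,0,0],[0,0,0]], translation=[[-0.02,0,0.02],[-0.02,0,0.03],[-0.02,0,0.03]], fingers=[1,1,1])

```text
clock: 17.35
tool_pos: [0.5201, -0.282, -0.0188]
ee_rot: [1.0, 0.004, 0.001, 0.0]
contact_force: [-0.4, 2.9, 4.6]
grip_width: 0.0407
```

Contact at z ≈ −0.019 (Fz +4.6). Releasing.

Request:
send_rows(rot=[[0,0,0],[0,0,0],[0,0,0],[0,0,0],[0,0,0]], translation=[[0,0,0],[0,0,0],[0,0,0],[0,0,-0.3],[0,0,-1.5]], fingers=[0,0,0,0,0])

```text
clock: 17.98
tool_pos: [0.5163, -0.2802, 0.0379]
ee_rot: [1.0, 0.004, -0.003, -0.002]
contact_force: [1.1, -0.3, -0.5]
grip_width: 0.0856
```

```bash
python3 go.py .528 .215 .065 3.6
```

```text
t 17.98 pos [ 0.5163 -0.2802  0.0379] yaw 0.42 tz [-0.007  0.004 -1.   ] F [ 1.1 -0.3 -0.5] w 0.0856 q6 [-0.54  0.25  1.93 -0.    0.97 -0.55]
trans [  0.38 -12.38  -0.63] rot [-0.04  0.06 -0.53] rows 7.9
```

Request:
send_rows(rot=[[0,0,0],[0,0,0],[0,0,-0.2],[0,0,-0.4],[0,0,-0.5]], translation=[[0,-0.6,-0.6],[0,-2.1,-0.6],[0,-3.6,-0.6],[0,-5.1,-0.6],[0,-6.6,-0.6]], fingers=[0,0,0,0,0])

```text
clock: 18.6
tool_pos: [0.5178, -0.0162, 0.0654]
ee_rot: [1.0, 0.03, 0.001, 0.0]
contact_force: [0.0, 0.0, 0.2]
grip_width: 0.0851
```

```bash
python3 go.py .528 .215 .065 3.6;  python3 look.py top 270 130 400 230 5 t18
```

```text
t 18.6 pos [ 0.5178 -0.0162  0.0654] yaw 3.42 tz [ 0.002 -0.    -1.   ] F [0.  0.  0.2] w 0.0851 q6 [-0.08  0.08  2.06  0.    0.99 -0.14]
trans [ 0.6  -5.75  0.01] rot [ 0.   -0.02 -0.03] rows 3.7
tcp px [248.84049274 187.64400307] +40 [248.71227229 184.32091065] crop scale 5
```

View pics/t18.png

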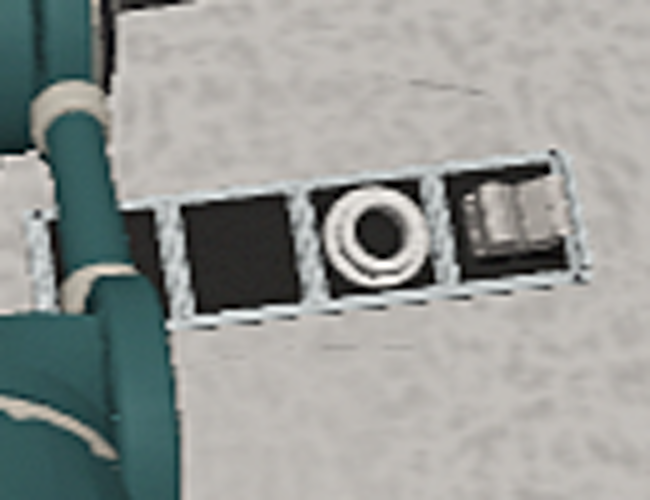

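The flat bush sits flat in its bay, centred near (375,236) in the crop. Going to the tall bush.

Request:
send_rows(rot=[[0,0,0],[0,0,0],[0,0,0],[0,0,0],[0,0,0]], translation=[[0.15,-1.5,0],[0.3,-3,0],[0.45,-4.5,0],[0.6,-5.7,0.2],[0.6,-5.7,0.4]], fingers=[0,0,0,0,0])

```text
clock: 19.27
tool_pos: [0.5287, 0.2144, 0.0492]
ee_rot: [0.999, 0.032, 0.001, -0.001]
contact_force: [0.2, -0.6, 0.3]
grip_width: 0.0856
```

```bash
python3 go.py .528 .215 -.020 3.6
```

```text
t 19.27 pos [0.5287 0.2144 0.0492] yaw 3.67 tz [ 0.002  0.001 -1.   ] F [ 0.2 -0.6  0.3] w 0.0856 q6 [0.34 0.2  1.97 0.   0.97 0.28]
trans [-0.02 -0.02  1.73] rot [-0.01 -0.02  0.01] rows 1.1
```

Request:
send_rows(rot=[[0,0,0],[0,0,0],[0,0,0],[0,0,0],[0,0,0]], translation=[[0,0,0.7],[0,0,1.3],[0,0,1.6],[-0.02,0,1.7],[-0.02,0,1.7]], fingers=[0,0,0,0,0])

```text
clock: 19.9
tool_pos: [0.5274, 0.2108, -0.0193]
ee_rot: [1.0, 0.03, 0.0, -0.0]
contact_force: [0.3, -0.6, 0.3]
grip_width: 0.0855
```

```bash
python3 go.py .528 .215 -.020 3.6; python3 look.py scene 180 120 260 200 7 s19
```

```text
t 19.9 pos [ 0.5274  0.2108 -0.0193] yaw 3.4 tz [ 0.  0. -1.] F [ 0.3 -0.6  0.3] w 0.0855 q6 [ 0.34  0.28  2.01 -0.    0.85  0.28]
trans [ 0.02 -0.1   0.02] rot [-0.   -0.   -0.03] rows 0.1
tcp px [220.5969367  176.93611481] +40 [219.90412387 165.23833496] crop scale 7
```

View pics/s19.png

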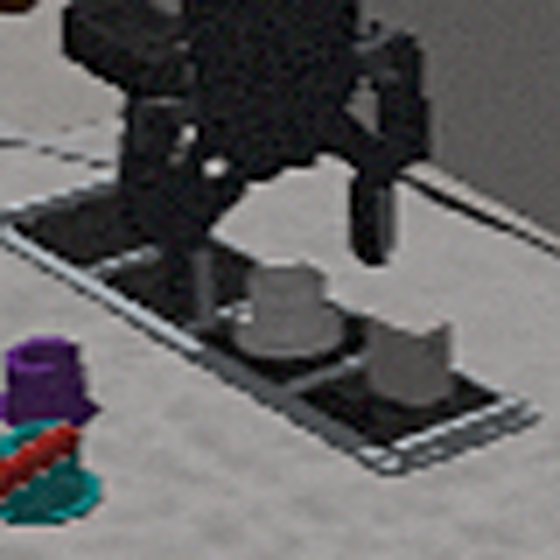

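Correct y by 4 mm, then close.

Request:
send_rows(rot=[[0,0,0],[0,0,0]], translation=[[0.02,-0.1,0.02],[0.02,-0.1,0.02]], fingers=[0,0])

```text
clock: 20.2
tool_pos: [0.5282, 0.2156, -0.0199]
ee_rot: [1.0, 0.03, 0.001, -0.0]
contact_force: [-0.4, 0.2, 0.5]
grip_width: 0.0853
```

Request:
send_rows(rot=[[0,0,0],[0,0,0],[0,0,0],[0,0,0],[0,0,0]], translation=[[0,0,0],[0,0,0],[0,0,0],[0,0,0],[0,0,0]], fingers=[1,1,1,1,1])

```text
clock: 20.82
tool_pos: [0.5279, 0.2152, -0.0202]
ee_rot: [1.0, 0.03, 0.0, -0.0]
contact_force: [-0.8, 0.4, 1.8]
grip_width: 0.0318
```

Request:
send_rows(rot=[[0,0,0],[0,0,0],[0,0,0],[0,0,0],[0,0,0]], translation=[[0,0,0],[0,0,-0.3],[0,0,-1],[0,0,-1.7],[0,0,-1.7]], fingers=[1,1,1,1,1])

```text
clock: 21.45
tool_pos: [0.5299, 0.216, 0.0504]
ee_rot: [1.0, 0.03, 0.003, -0.001]
contact_force: [-0.0, -0.2, 1.0]
grip_width: 0.0315
```

```bash
python3 go.py .5211 -.2068 .045 0; python3 look.py scene 180 100 260 180 7 s20
```

```text
t 21.45 pos [0.5299 0.216  0.0504] yaw 3.42 tz [ 0.005  0.002 -1.   ] F [-0.  -0.2  1. ] w 0.0315 q6 [ 0.34  0.2   1.97 -0.    0.97  0.28]
trans [-0.85 10.54  0.11] rot [-0.02 -0.05  0.57] rows 6.8
tcp px [218.84555383 156.42717751] +40 [218.11552733 144.2216839 ] crop scale 7
```

View pics/s20.png

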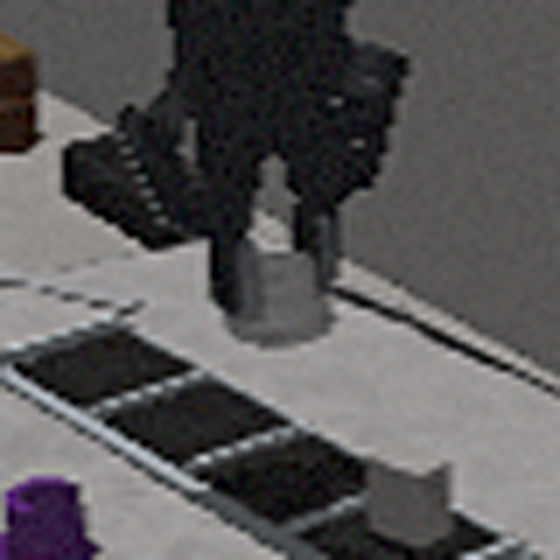

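The tall bush is held. Transporting.

Request:
send_rows(rot=[[0,0,0.1],[0,0,0.2],[0,0,0.3],[0,0,0.4],[0,0,0.5]], translation=[[0,0.8,0],[-0.2,2.2,0],[-0.35,3.6,0],[-0.5,5,0],[-0.6,6.4,0]], fingers=[1,1,1,1,1])

```text
clock: 22.12
tool_pos: [0.517, -0.0433, 0.0458]
ee_rot: [1.0, 0.004, -0.001, -0.0]
contact_force: [0.1, 0.0, -0.4]
grip_width: 0.0315
```

```bash
python3 go.py .5211 -.2068 .045 0
```

```text
t 22.12 pos [ 0.517  -0.0433  0.0458] yaw 0.42 tz [-0.003  0.    -1.   ] F [ 0.1  0.  -0.4] w 0.0315 q6 [-0.13  0.11  2.07  0.    0.96 -0.14]
trans [0.07 4.09 0.02] rot [-0.    0.03  0.07] rows 2.6
```

Request:
send_rows(rot=[[0,0,0],[0,0,0],[0,0,0],[0,0,0],[0,0,0]], translation=[[0,1.4,0],[0,2.8,0],[0.05,4.05,0],[0.05,4.05,0.6],[0.05,4.05,1.1]], fingers=[1,1,1,1,1])

```text
clock: 22.75
tool_pos: [0.5204, -0.2044, 0.0012]
ee_rot: [1.0, 0.003, -0.001, -0.001]
contact_force: [-0.3, 0.0, -0.6]
grip_width: 0.0317
```

Request:
send_rows(rot=[[0,0,0],[0,0,0]], translation=[[0,0,0.1],[0,0,0.1]], fingers=[1,1])

```text
clock: 23.0
tool_pos: [0.5213, -0.2033, -0.0015]
ee_rot: [1.0, 0.004, -0.001, -0.0]
contact_force: [-0.0, 0.2, 0.2]
grip_width: 0.0318
```

```bash
python3 go.py .5211 -.2068 -.020 0
```

```text
t 23.0 pos [ 0.5213 -0.2033 -0.0015] yaw 0.44 tz [-0.002  0.001 -1.   ] F [-0.   0.2  0.2] w 0.0318 q6 [-0.42  0.25  2.02 -0.    0.88 -0.42]
trans [-0.    0.09  0.46] rot [-0.01  0.02  0.07] rows 0.3
```

Request:
send_rows(rot=[[0,0,0],[0,0,0],[0,0,0],[0,0,0],[0,0,0]], translation=[[0,0.09,0.15],[0,0.09,0.3],[0,0.09,0.4],[0,0.09,0.44],[0,0.09,0.44]], fingers=[1,1,1,1,1])

```text
clock: 23.62
tool_pos: [0.522, -0.2074, -0.0183]
ee_rot: [1.0, 0.004, -0.0, -0.0]
contact_force: [-0.8, -0.1, -0.3]
grip_width: 0.0315
```

```bash
python3 go.py .5211 -.2068 -.020 0;  python3 look.py scene 260 150 360 250 6 s21
```

```text
t 23.62 pos [ 0.522  -0.2074 -0.0183] yaw 0.43 tz [-0.  0. -1.] F [-0.8 -0.1 -0.3] w 0.0315 q6 [-0.42  0.27  2.02  0.    0.85 -0.43]
trans [-0.02 -0.01  0.04] rot [-0.    0.    0.07] rows 0.0
tcp px [309.77026432 239.17169026] +40 [310.36093465 225.51275774] crop scale 6
```

View pics/s21.png

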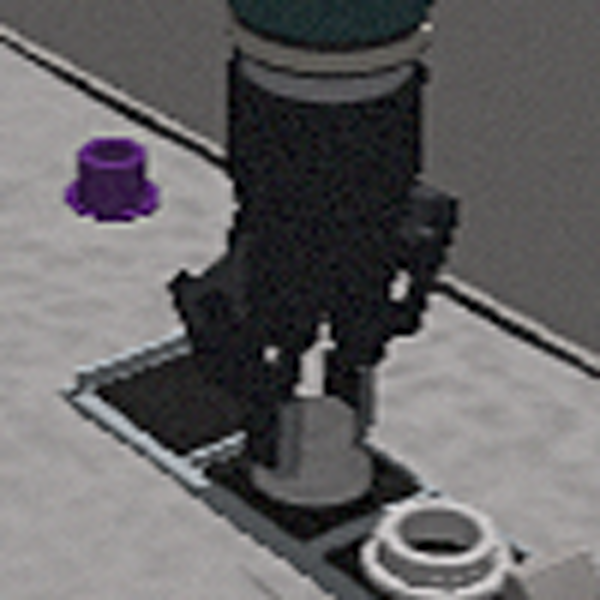

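Request:
send_rows(rot=[[0,0,0],[0,0,0],[0,0,0]], translation=[[-0.01,0,0.03],[-0.01,0,0.05],[-0.01,0,0.05]], fingers=[1,1,1])

```text
clock: 24.05
tool_pos: [0.5217, -0.2075, -0.0202]
ee_rot: [1.0, 0.004, 0.0, -0.0]
contact_force: [-0.8, 1.4, -0.9]
grip_width: 0.0315
```

Request:
send_rows(rot=[[0,0,0],[0,0,0]], translation=[[0,0,0.02],[0,0,0.02]], fingers=[1,1])

```text
clock: 24.3
tool_pos: [0.5217, -0.2075, -0.0203]
ee_rot: [1.0, 0.004, -0.0, 0.0]
contact_force: [-2.1, 0.8, 5.0]
grip_width: 0.0317
```

Request:
send_rows(rot=[[0,0,0],[0,0,0],[0,0,0],[0,0,0],[0,0,0]], translation=[[0,0,0],[0,0,0],[0,0,0],[0,0,-0.3],[0,0,-1.5]], fingers=[0,0,0,0,0])

```text
clock: 24.92
tool_pos: [0.5186, -0.206, 0.0369]
ee_rot: [1.0, 0.004, -0.003, -0.002]
contact_force: [1.1, -0.5, 0.1]
grip_width: 0.0856
```

```bash
python3 go.py .540 .1365 .065 11.5
```

```text
t 24.93 pos [ 0.5186 -0.206   0.0369] yaw 0.43 tz [-0.007  0.003 -1.   ] F [ 1.1 -0.5  0.1] w 0.0856 q6 [-0.42  0.2   1.99 -0.    0.96 -0.43]
trans [ 0.59 -8.56 -0.68] rot [-0.04  0.06 -1.85] rows 5.5
```

Request:
send_rows(rot=[[0,0,-0.3],[0,0,-0.7],[0,0,-1.1],[0,0,-1.5],[0,0,-1.85]], translation=[[0,-0.6,-0.65],[0.1,-2.1,-0.65],[0.3,-3.6,-0.65],[0.4,-5.1,-0.65],[0.5,-6.6,-0.65]], fingers=[0,0,0,0,0])

```text
clock: 25.55
tool_pos: [0.5403, 0.0585, 0.0662]
ee_rot: [0.995, 0.101, 0.001, 0.0]
contact_force: [0.6, 0.7, -0.3]
grip_width: 0.0853
```

```bash
python3 go.py .540 .1365 .045 11.6
```

```text
t 25.55 pos [0.5403 0.0585 0.0662] yaw 11.58 tz [ 0.002  0.    -1.   ] F [ 0.6  0.7 -0.3] w 0.0853 q6 [ 0.06  0.13  2.01 -0.    1.   -0.14]
trans [ 0.38 -1.91  0.53] rot [ 0.   -0.02 -0.  ] rows 1.3
```

Request:
send_rows(rot=[[0,0,0],[0,0,0],[0,0,0],[0,0,0],[0,0,0]], translation=[[0.2,-1,0],[0.38,-1.91,0.2],[0.38,-1.91,0.5],[0.38,-1.91,0.5],[0.38,-1.91,0.5]], fingers=[0,0,0,0,0])

```text
clock: 26.18
tool_pos: [0.5394, 0.1335, 0.0452]
ee_rot: [0.995, 0.1, -0.0, 0.0]
contact_force: [-0.0, -0.3, -0.8]
grip_width: 0.0852
```

```bash
python3 go.py .540 .1365 -.02 11.6; python3 look.py scene 190 110 270 190 7 s22;  python3 look.py top 270 130 400 230 5 t22
```

```text
t 26.18 pos [0.5394 0.1335 0.0452] yaw 11.46 tz [-0. -0. -1.] F [-0.  -0.3 -0.8] w 0.0852 q6 [ 0.2   0.18  2.   -0.    0.96 -0.  ]
trans [ 0.03 -0.07  1.63] rot [ 0.    0.   -0.02] rows 1.0
tcp px [237.15835787 165.82976796] +40 [236.65444079 153.3113068 ] crop scale 7
tcp px [195.49157721 188.55366172] +40 [193.18807461 185.33410436] crop scale 5
```

View pics/s22.png

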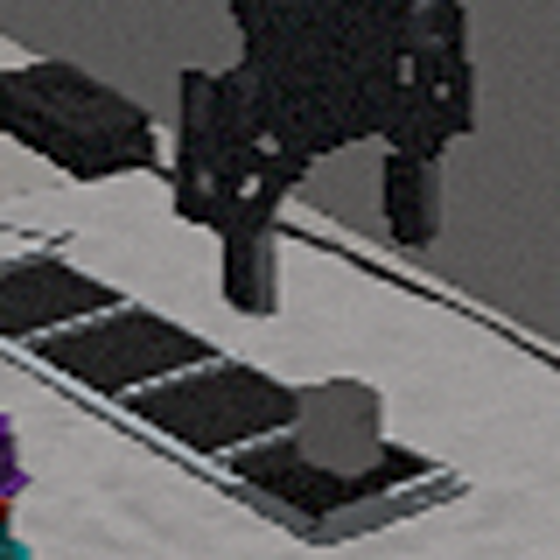

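View pics/t22.png

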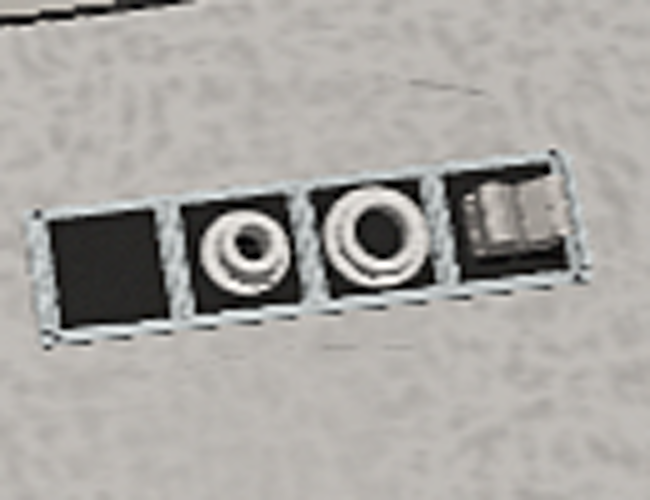

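The three placed parts stand well in their bays. Descending on the plain block.

Request:
send_rows(rot=[[0,0,0],[0,0,0],[0,0,0],[0,0,0],[0,0,0]], translation=[[0.03,-0.07,0.6],[0.03,-0.07,1.2],[0.03,-0.07,1.5],[0.03,-0.07,1.6],[0.03,-0.07,1.6]], fingers=[0,0,0,0,0])

```text
clock: 26.9
tool_pos: [0.5404, 0.1374, -0.0186]
ee_rot: [0.995, 0.1, 0.0, -0.0]
contact_force: [-0.5, -0.3, -0.2]
grip_width: 0.0855
```

```bash
python3 go.py .540 .1365 -.02 11.6; python3 look.py scene 190 110 270 190 7 s23
```

```text
t 26.9 pos [ 0.5404  0.1374 -0.0186] yaw 11.5 tz [ 0.001  0.    -1.   ] F [-0.5 -0.3 -0.2] w 0.0855 q6 [ 0.2   0.27  2.03 -0.    0.84  0.  ]
trans [-0.01  0.02  0.03] rot [ 0.   -0.01 -0.02] rows 0.0
tcp px [237.47984496 184.43041178] +40 [236.99225811 172.46054375] crop scale 7
```

View pics/s23.png

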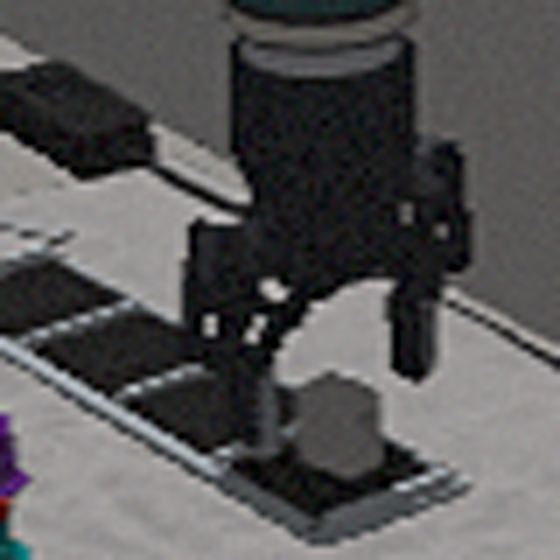

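Request:
send_rows(rot=[[0,0,0],[0,0,0],[0,0,0],[0,0,0],[0,0,0]], translation=[[0,0,0.02],[0,0,0.02],[0,0,0.02],[0,0,0.02],[0,0,0.02]], fingers=[1,1,1,1,1])

```text
clock: 27.58
tool_pos: [0.5404, 0.1377, -0.0195]
ee_rot: [0.995, 0.1, 0.0, -0.0]
contact_force: [-0.3, 0.8, 1.9]
grip_width: 0.019
```

Request:
send_rows(rot=[[0,0,0],[0,0,0],[0,0,0],[0,0,0],[0,0,0]], translation=[[0,0,0],[0,0,-0.3],[0,0,-1],[0,0,-1.7],[0,0,-1.7]], fingers=[1,1,1,1,1])

```text
clock: 28.2
tool_pos: [0.5423, 0.1381, 0.0509]
ee_rot: [0.995, 0.1, 0.003, -0.0]
contact_force: [0.2, 0.0, -2.4]
grip_width: 0.0192
```

```bash
python3 go.py .5231 -.1312 .045 -1.4; python3 look.py scene 190 90 270 170 7 s24
```

```text
t 28.2 pos [0.5423 0.1381 0.0509] yaw 11.52 tz [ 0.005  0.001 -1.   ] F [ 0.2  0.  -2.4] w 0.0192 q6 [0.2  0.17 1.99 0.   0.97 0.  ]
trans [-1.82  6.5   0.14] rot [-0.01 -0.05  2.15] rows 4.3
tcp px [236.60563272 164.09739037] +40 [236.09470715 151.57011759] crop scale 7
```

View pics/s24.png

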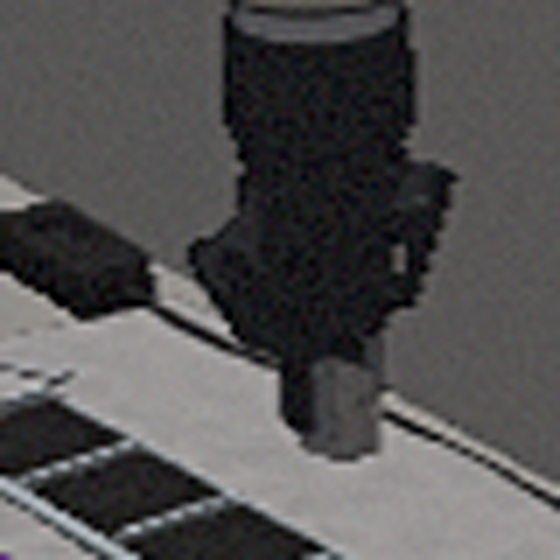

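The plain block is held (19 mm). Transporting.

Request:
send_rows(rot=[[0,0,0.3],[0,0,0.7],[0,0,1.2],[0,0,1.7],[0,0,2.15]], translation=[[-0.2,0.8,0],[-0.6,2.2,0],[-1,3.6,0],[-1.4,5,0],[-1.82,6.4,0]], fingers=[1,1,1,1,1])

```text
clock: 28.88
tool_pos: [0.5178, -0.1291, 0.0463]
ee_rot: [1.0, -0.013, -0.001, -0.0]
contact_force: [0.5, 0.6, -2.0]
grip_width: 0.0192
```

Request:
send_rows(rot=[[0,0,0],[0,0,0],[0,0,0]], translation=[[0,0,0],[0,0,0.5],[0,0,0.8]], fingers=[1,1,1])

```text
clock: 29.25
tool_pos: [0.5178, -0.1267, 0.0139]
ee_rot: [1.0, -0.012, -0.002, -0.001]
contact_force: [0.4, -0.5, -1.6]
grip_width: 0.0191
```

```bash
python3 go.py .5231 -.1312 -.0195 -1.4
```

```text
t 29.25 pos [ 0.5178 -0.1267  0.0139] yaw -1.36 tz [-0.004  0.001 -1.   ] F [ 0.4 -0.5 -1.6] w 0.0191 q6 [-0.29  0.18  2.06  0.    0.9  -0.26]
trans [0.14 0.11 0.83] rot [-0.01  0.04  0.01] rows 0.5
```

Request:
send_rows(rot=[[0,0,0],[0,0,0],[0,0,0],[0,0,0],[0,0,0]], translation=[[0.05,0.1,0.2],[0.1,0.1,0.45],[0.1,0.1,0.65],[0.1,0.1,0.7],[0.1,0.1,0.7]], fingers=[1,1,1,1,1])

```text
clock: 29.88
tool_pos: [0.5237, -0.1319, -0.0118]
ee_rot: [1.0, -0.012, -0.0, -0.0]
contact_force: [-0.4, -0.0, -3.3]
grip_width: 0.0191
```

```bash
python3 go.py .5231 -.1312 -.0195 -1.4; python3 look.py scene 250 150 350 250 6 s25
```

```text
t 29.88 pos [ 0.5237 -0.1319 -0.0118] yaw -1.37 tz [-0.  0. -1.] F [-0.4 -0.  -3.3] w 0.0191 q6 [-0.29  0.23  2.07 -0.    0.85 -0.27]
trans [-0.02 -0.02  0.19] rot [-0.  0.  0.] rows 0.1
tcp px [290.79858602 223.42470961] +40 [291.06695759 210.0886958 ] crop scale 6
```

View pics/s25.png

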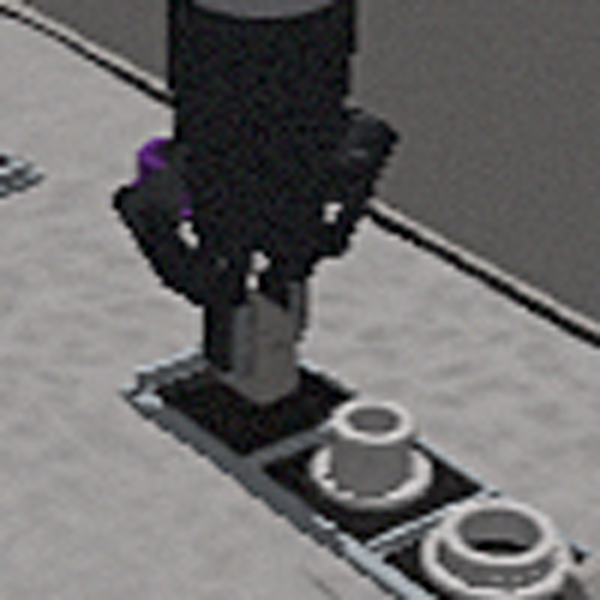

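Request:
send_rows(rot=[[0,0,0],[0,0,0],[0,0,0],[0,0,0]], translation=[[0,0,0.1],[0,0,0.16],[0,0,0.19],[0,0,0.19]], fingers=[1,1,1,1])

```text
clock: 30.42
tool_pos: [0.5238, -0.1319, -0.0194]
ee_rot: [1.0, -0.012, 0.0, 0.0]
contact_force: [-0.1, -0.0, -1.9]
grip_width: 0.0195
```

Request:
send_rows(rot=[[0,0,0],[0,0,0]], translation=[[0,0,0.02],[0,0,0.02]], fingers=[1,1])

```text
clock: 30.68
tool_pos: [0.5238, -0.132, -0.0195]
ee_rot: [1.0, -0.012, 0.0, 0.0]
contact_force: [-1.9, 2.2, 5.6]
grip_width: 0.0191
```

Contact. Releasing, lifting, and backing away so the view is clear.

Request:
send_rows(rot=[[0,0,0],[0,0,0],[0,0,0],[0,0,0],[0,0,0]], translation=[[0,0,0],[0,0,0],[0,0,0],[0,0,-0.3],[0,0,-1.5]], fingers=[0,0,0,0,0])

```text
clock: 31.3
tool_pos: [0.5205, -0.131, 0.0378]
ee_rot: [1.0, -0.012, -0.003, -0.001]
contact_force: [0.9, -0.5, -0.0]
grip_width: 0.0854
```

Request:
send_rows(rot=[[0,0,0],[0,0,0],[0,0,0],[0,0,0],[0,0,0]], translation=[[0,0,-1],[0,-1,-2],[0,-2.4,-2],[0,-3.8,-2],[0,-5.2,-2]], fingers=[0,0,0,0,0])

```text
clock: 31.92
tool_pos: [0.5291, 0.0777, 0.1212]
ee_rot: [1.0, -0.012, 0.001, -0.0]
contact_force: [0.1, -0.4, -0.3]
grip_width: 0.0852
```

Request:
send_rows(rot=[[0,0,0],[0,0,0],[0,0,0]], translation=[[0,-1,0],[0,-1,0],[0,-1,0]], fingers=[0,0,0])

```text
clock: 32.3
tool_pos: [0.5297, 0.1157, 0.1202]
ee_rot: [1.0, -0.012, 0.0, 0.0]
contact_force: [1.0, 0.7, 0.6]
grip_width: 0.0853
```

```bash
cat > final.py <<'E'
from h import *
from scipy.optimize import minimize
fs=[optics.grab_frame("top") for _ in range(4)]; f=fs[0]; g=np.mean([a["frame"].astype(float) for a in fs],0).astype(np.uint8)
src=open("fit2.py").read().split("# corner picks")[0].split("th=np.linspace")[1]
X0,Y0,S=270,145,6
c=cv2.resize(g[145:215,270:400],None,fx=S,fy=S,interpolation=cv2.INTER_CUBIC); gray=cv2.cvtColor(c,cv2.COLOR_BGR2GRAY)
def pc(P): return np.array([((u-X0+.5)*S-.5,(v-Y0+.5)*S-.5) for u,v in (proj(f,p) for p in P)])
exec("th=np.linspace"+src)
o=np.array([.5203,-.2447]); t=-.025; out=c.copy()
for name,gy,yw in(("vee_block",-.114,t),("flat_bush",-.038,None),("tall_bush",.038,None),("plain_block",.114,t+np.pi/2)):
    g0=[o[0]-np.sin(t)*gy,o[1]+np.cos(t)*gy]+([yw] if yw is not None else [])
    roi=cv2.dilate(sil(name,g0),np.ones((41,41)))
    b=((gray>(70 if "bush" in name else 50))).astype(np.uint8)
    rib=((gray>95)&(c[:,:,0].astype(int)>c[:,:,2]+6)).astype(np.uint8); rib=cv2.dilate(cv2.morphologyEx(rib,cv2.MORPH_OPEN,np.ones((3,3))),np.ones((7,7)))
    cs,_=cv2.findContours(b*roi*(1-rib),cv2.RETR_EXTERNAL,cv2.CHAIN_APPROX_NONE); b=cv2.drawContours(np.zeros_like(b),cs,-1,1,-1); w=roi&(1-rib)
    r=minimize(lambda q: float(((sil(name,q)!=b)&(w>0)).sum()),g0,method="Nelder-Mead",options=dict(initial_simplex=np.array([g0]+[np.array(g0)+np.eye(len(g0))[i]*(.006 if i<2 else .12) for i in range(len(g0))])))
    d=r.x[:2]-o; print(name,r.x.round(4),"rack mm",np.round([1e3*(np.cos(t)*d[0]+np.sin(t)*d[1]),1e3*(-np.sin(t)*d[0]+np.cos(t)*d[1])],1),"want",gy*1e3,r.fun,int(b.sum()))
    cs,_=cv2.findContours(sil(name,r.x),cv2.RETR_EXTERNAL,cv2.CHAIN_APPROX_NONE); cv2.drawContours(out,cs,-1,(0,0,255),1)
cv2.imwrite("pics/final.png",out)
E
python3 final.py; python3 go.py; python3 look.py scene 250 170 400 290 5 s26
```

```text
vee_block [ 0.5162 -0.3588 -0.0254] rack mm [  -1.3 -114.2] want -114.0 3381.0 13967
flat_bush [ 0.5199 -0.2834] rack mm [  0.5 -38.7] want -38.0 5223.0 18530
tall_bush [ 0.5217 -0.2077] rack mm [ 0.4 37. ] want 38.0 2179.0 10697
plain_block [ 0.5236 -0.1334  1.5789] rack mm [  0.5 111.4] want 114.0 600.0 4915
t 32.5 pos [0.5297 0.1148 0.1199] yaw -1.47 tz [ 0. -0. -1.] F [ 0.3 -0.2  0.3] w 0.0854 q6 [ 0.17  0.07  1.97 -0.    1.1   0.19]
tcp px [236.96679533 145.20036354] +40 [236.43977434 131.88020644] crop scale 5
```

View pics/final.png

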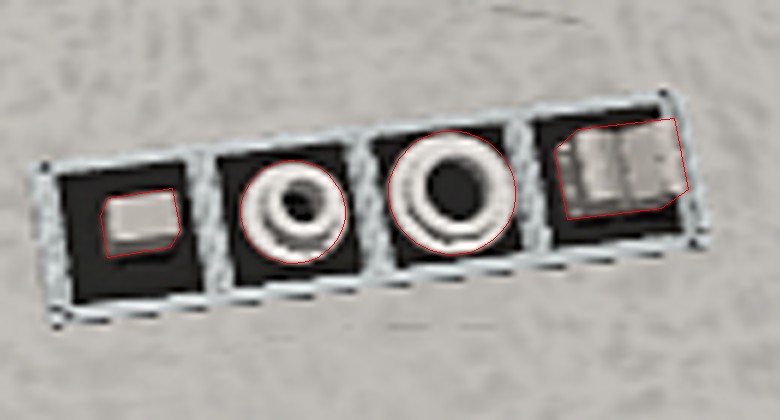

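View pics/s26.png

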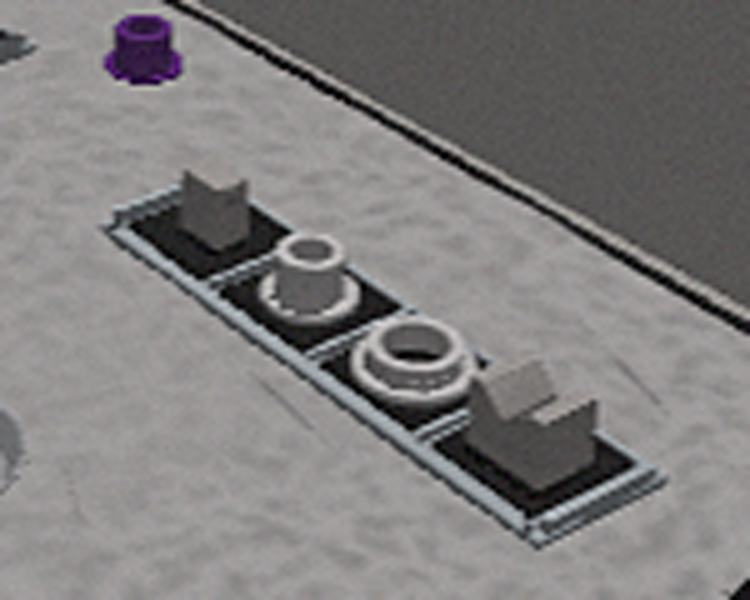

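All four parts stand upright in the mirrored order, within about 3 mm of their bay centres, and the arm is clear. Handing in.

```bash
python3 -c "
from workcell import hand_in
print(hand_in())"
```

```text
the job is handed in; nothing more can be done
None
```

I moved all four parts to the empty rack in reverse order and handed the job in at about 32.5 s of the 102 s allowed. From the left, the rack now holds the plain block, tall bush, flat bush and vee block.

**Position checks:** In the last top-camera fit, each part was within about 3 mm of its bay's centre, against the 13 mm allowed. The largest error was the plain block, 2.6 mm off along the rack. The fits for the vee block and the flat bush were looser than the others. An earlier reading of the vee block from its top corners put it about 4 mm off across the rack.

**Standing and release:** Both cameras showed every part upright on its pad. The gripper was open and about 0.25 m from the nearest part.

**One disagreement with the description:** The cameras showed the fingertips about 40 mm above the reported TCP. I checked this by lowering the open gripper to a reported height of about -0.020 m without touching anything. All grasps and placings allowed for this offset, so the reported heights there are negative.

**Smaller mismatch:** The finger opening read 1–4 mm less than the part widths. All the grasps held, and the wrist force stayed under about 6 N in every reading.

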